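Turn a rectifier module fins-up on the test bed and zero the peak pointer

ROBOT

A 6-joint arm with a two-finger parallel gripper is mounted at the origin on the work surface. World frame = base frame: x ahead of the robot, y to its left, z up, the work surface at z = 0. Lengths are in mm, angles in rad, forces in N, time in s.
With the tool pointing down it reaches from about 275 to 850 mm from the base axis. Payload 5.2 kg.
Tool frame: the origin (TCP) lies on the centre line of the jaws, within the pads' length; the fingertips stand 8 mm ahead of it and the grasp point (between the pads) lies 11 mm behind it (r.finger_overhang is the distance from the TCP to the fingertips, in mm); z points along the fingers, y is the line along which they close (so a half turn about z gives the same grasp; the last joint's range is limited). The gripper opens to 85 mm and grips with 20 to 120 N. Pads are 22 mm wide; open, the fingers measure 114 mm over their backs; the gripper's body (76 mm by 85 mm) begins 54 mm behind the grasp point. The pads swing forward as they close: fully open they stand 13 mm farther back than shut.
Start: joints at [-1.376, 0.259, 1.535, -0, 1.348, -0.203], TCP at [213.086, -507.05, 239.31] pointing down, gripper open.
Joint ranges: [-3.14, 3.14], [-0.91, 2.08], [0.19, 2.58], [-1.22, 4.36], [0.22, 2.71], [-3.12, 3.12]. Speed limits (rad/s): [2.57, 2.57, 3.14, 3.14, 3.14, 3.14].

INTERFACE

Orientations are given as [roll, pitch, yaw] about the fixed x, y, z axes, in that order (R = Rz(yaw) Ry(pitch) Rx(roll)).
In Python, from station import status, eyes, r gives the robot as it stands. The module is installed in compiled form; this text tells all that it offers.
- The arm moves only by the tool move_arm, never from a script. Its argument "motion" is a list of rows, each an object of numbers: "tx", "ty", "tz": the shift along the tool's x, y, z in m; "rx", "ry", "rz": the turn, a rotation vector about the tool's x, y, z in rad; "gripper": the opening, from -1 (shut) to 1 (fully open). A call has 1 to 20 rows; each row shifts and turns the commanded pose from where the row before left it, along the tool's axes as they then stand; what a row does not reach is not made up. A row lasts 1/8 s, in which the tool goes at most 62.5 mm and 10.7 degrees, less where a joint would pass 70% of its speed; a pose out of reach is approached as far as the arm can. A call with a gripper value outside its range is refused whole. The fingers move at their own pace and stop on an object; "force" is the grip in N (left out, the last holds). Time passes only in rows, so rows that do not move let the fingers close. It gives the time, the measured TCP pose, the force, the opening and the grip force at its end, in the units of the state.
- status.observe(): the state, without advancing time (a new reading comes with each control period).
- eyes.grab_frame(name): name is "scene" or "top" or "wrist"; returns the picture (400x640x3 uint8, red, green, blue); there is no depth.
- eyes.camera_model(name): a dict with "vertical_fov" (degrees; the focal length in pixels is half the picture's height over the tangent of half this angle, whatever the lens; pixels are square), "cx", "cy" (the principal point, pixels), "cam_to_world" (4x4, takes a point from camera to world coordinates); the wrist camera has in their place "tool_from_camera" (4x4, takes a point from camera to tool coordinates, whose origin is the TCP and whose axes are the flange's). Camera axes: x right, y down, z forward; pixel columns grow to the right and rows downward; lengths in mm; the calibration is good to about 2 mm. The wrist camera is an equidistant fisheye: a pixel r from the principal point sees the ray r / f radians off the axis. A picture is of the moment at which its call begins: read the wrist's pose just before it. camera_model takes no time and is no camera call.
- r.hand_in(): hands the job in; it is judged then, once.
The state is a dict: "time_s": time; "qpos": joint angles; "qd": joint speeds; "tau": joint torques, N m; "tool_pos": TCP position; "ee_rot": TCP orientation; "ft_force": force on the tool from outside, world axes, zero at the start; "torque": the same for the moment, N m; "gripper_width": opening from 0.0 (shut) to 1.0 (fully open); "gripper_force": force on a finger pad.
Only numpy, scipy, OpenCV 4.12 (cv2) and the standard library are available. Lean on these libraries where they do the work, as an engineer would, in place of code of your own. Each camera call takes 0.05 s, during which the arm holds its last target. There are 200 camera calls.

TASK

The finned rectifier module lies fins down. Turn it over by way of the slotted rack: stand it on end in the slot and let go of it, take it again from its finned side, and lay it gently, fins up, on the raised bar of the test bed, centred between the two end stops. Then turn the peak-pointer knob on the meter console back to its zero stop, without disturbing the other things on the bench.

Things in the scene. Friction and masses are not known exactly. Their poses are not given: they have to be found in the camera images.
- module: rectifier module: brown board 120 (x) x 56 (y) x 10 (z) mm, about 0.25 kg, with a finned aluminium heat sink 50 (x) x 40 (y) amid one face. Origin: board's centre. +z out of the bare face (two copper strips), -z out of the finned face; the heat sink fills z = -5 to -21. Each end is bare for 35 mm. Starts fins down, centre 21 above the table
- rack: grey turning rack, fixed: base 90 x 76 x 8 mm, two walls 80 long (x) forming a slot along x, open at its ends, 13 wide (y), floor 8 and flared mouth (20 wide) 39 above the table. Origin at the table under the slot's centre, z up. A module on end in it has its centre about 68 above the table, faces to +y and -y, leaning a few degrees
- bed: test bed, fixed: steel base 170 (x) x 100 (y) x 8 mm, carrying an aluminium bar along x, 42 wide (narrower than the module), top 32 above the table, between end stops 8 higher, inner faces at x = -68 and +68. Origin at the table under the centre. A module lying fins up on the bar has its centre 37 above the table
- console: grey meter console, fixed: box 140 (x) x 240 (y) x 50 high, origin at the table under its centre. The knob stands on its top at x = -12, y = +55 mm on a white dial with black ticks
- peak_knob (a joint): angle of the peak-pointer knob in rad: 0 at the zero stop, grows clockwise seen from above, up to 1.9; so turn it anticlockwise to reach zero
- knob_grip (a point): middle of the knob's grip bar, on the knob's axis, 76 mm above the table; turns with the knob, x along the bar. Black bar 50 long, 14 wide, top 87 and foot 61 above the table, on a round skirt 52 in diameter. A thin pointer sticks out at the bar's -x end; at zero it points to the console's -x
- spare_board: bystander: brown board without fins, 150 x 70 x 10, origin at its centre
- bottle_a: bystander: white plastic bottle, 66 diameter, 170 tall, red cap
- bottle_b: bystander: white plastic bottle, 66 diameter, 170 tall, yellow cap
- tape_roll: bystander: black tape roll lying flat, 96 outer diameter, 22 high
- screwdriver: bystander: screwdriver, 180 long, lying
- multimeter: bystander: black handheld meter, 130 x 70 x 30, lying
- fuse_box: bystander: small cardboard box, 100 x 60 x 45
There are look-alikes about, which are no part of the job. Leave any turquoise look-alike of the module alone.

How it is judged:
By the outcome, as a careful person would: the job done as asked, in the order asked, and still so for the second after the job is handed in, with the robot touching nothing.
It also fails if it takes over 72 s, if anything falls off the work surface, if the arm or the gripper's body presses on something with over 40 N, if the wrist force passes 120 N, or if a joint passes its speed limit or range.

## Working session

There is one attempt and no reset: what is moved stays moved. The work goes in short steps, Python scripts to look and compute and a tool call to move; the robot and the scene stay as the last step left them, time stands still between calls to the robot, and variables do not carry over. Pictures are saved under pics/ and viewed, at most 10 in all, crops included, and the job is handed in when it is done.

Besides the shell and the picture viewer there is one more tool, called as a command line: name --argument value ..., lists and objects as JSON in quotes. move_arm: Moves the arm, as the interface text tells. Its arguments: {"type":"object","properties":{"motion":{"type":"array","items":{"type":"object","properties":{"tx":{"type":"number"},"ty":{"type":"number"},"tz":{"type":"number"},"rx":{"type":"number"},"ry":{"type":"number"},"rz":{"type":"number"},"gripper":{"type":"number"}}}},"force":{"type":"number"}},"required":["motion"]}

```bash
mkdir -p pics
python3 - <<'E'
from station import status, eyes, r
import cv2,numpy as np
print(status.observe(), r.finger_overhang)
for n in ["scene","top"]:
    cv2.imwrite(f"pics/{n}0.png",eyes.grab_frame(n)[:,:,::-1]); m=eyes.camera_model(n); print(n,m)
print(eyes.camera_model("wrist"))
E
```

```text
{'time_s': 0.0, 'qpos': array([-1.37577877e+00,  2.59352694e-01,  1.53609753e+00,  1.12933547e-05,
        1.34801989e+00, -2.02817148e-01]), 'qd': array([-0.00181501, -0.00094479,  0.00083867, -0.00071199, -0.00055173,
       -0.00048377]), 'tau': array([-5.41457030e-04, -4.46028972e+01, -2.90575844e+01, -3.06343336e-04,
        1.18503871e-02, -1.05676236e-05]), 'tool_pos': array([ 212.99525614, -506.51282686,  238.46368178]), 'ee_rot': array([-3.13975589e+00, -3.88960331e-04,  3.97831847e-01]), 'ft_force': array([ 0.28490874, -0.53016625, -0.27711195]), 'torque': array([-0.06095957, -0.023339  ,  0.01262504]), 'gripper_force': 0.0, 'gripper_width': 0.9997875492075107} 8.0
scene {'vertical_fov': 48.47038643101299, 'cx': 329.3730055850303, 'cy': 200.8599336201917, 'cam_to_world': array([[-9.04933435e-01,  3.57020954e-01, -2.31584794e-01,
         8.13543337e+02],
       [ 4.25451645e-01,  7.70904511e-01, -4.74022292e-01,
         6.56453419e+02],
       [ 9.29387138e-03, -5.27486752e-01, -8.49512419e-01,
         1.16729288e+03],
       [ 0.00000000e+00,  0.00000000e+00,  0.00000000
[... 232 characters left out ...]
 [-9.99841828e-01, -1.67601359e-02,  5.95127043e-03,
         7.17647263e+01],
       [-2.94745928e-03, -1.73843060e-01, -9.84768959e-01,
         1.76391921e+03],
       [ 0.00000000e+00,  0.00000000e+00,  0.00000000e+00,
         1.00000000e+00]])}
{'vertical_fov': 65.70646984690485, 'cx': 314.49780060677455, 'cy': 197.10205277236736, 'tool_from_camera': array([[ 1.96213741e-04, -9.66141609e-01, -2.58012310e-01,
         6.50119187e+01],
       [ 9.99999979e-01,  1.75153162e-04,  1.04611205e-04,
         1.14635344e-01],
       [-5.58775657e-05, -2.58012325e-01,  9.66141624e-01,
        -1.34597719e+02],
       [ 0.00000000e+00,  0.00000000e+00,  0.00000000e+00,
         1.00000000e+00]])}
```

View pics/top0.png

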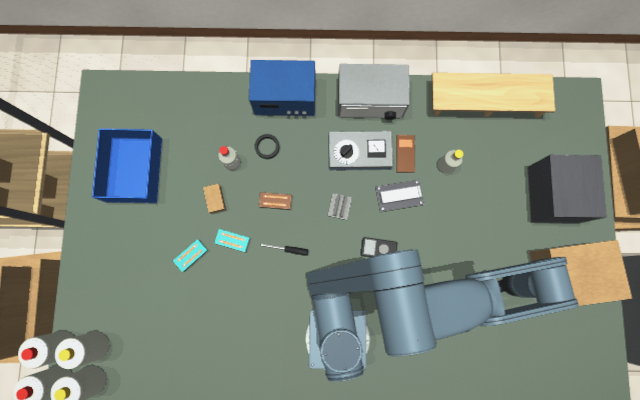

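View pics/scene0.png

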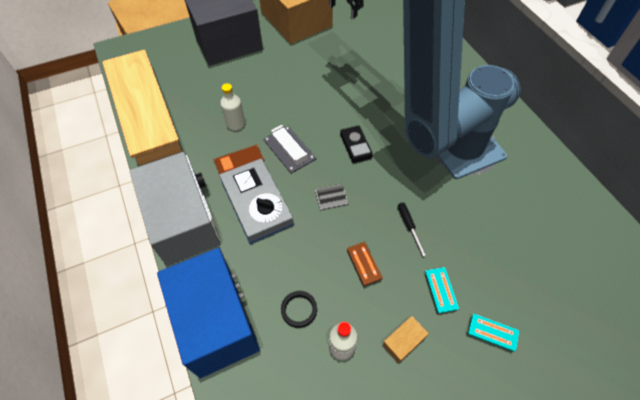

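The top view has a brown board with two copper strips at (275,201). The turquoise look-alikes are at (190,255) and (232,240), and the plain spare board with an orange patch is at (405,153). The first fits the module. The rack is at (340,206), the bed at (400,195), and the console at (360,150) with its knob at (346,151). I'll confirm in a crop.

```bash
cat > h.py <<'E'
from station import status, eyes, r
import cv2,numpy as np
from scipy.spatial.transform import Rotation as R
def f_of(m): return 200/np.tan(np.radians(m["vertical_fov"])/2)
def pose(s=None):
    s=s or status.observe(); T=np.eye(4)
    T[:3,:3]=R.from_euler("xyz",s["ee_rot"]).as_matrix(); T[:3,3]=s["tool_pos"]; return T
def rays(name,px,T=None):
    m=eyes.camera_model(name); px=np.atleast_2d(px).astype(float); d=(px-[m["cx"],m["cy"]])/f_of(m)
    if name=="wrist":
        a=np.linalg.norm(d,axis=1,keepdims=True)+1e-9; v=np.hstack([d/a*np.sin(a),np.cos(a)]); C=T@m["tool_from_camera"]
    else:
        v=np.hstack([d,np.ones((len(d),1))]); C=m["cam_to_world"]
    return C[:3,3], v@C[:3,:3].T
def onplane(name,px,z,T=None):
    o,v=rays(name,px,T); return (o+v*((z-o[2])/v[:,2])[:,None])[:,:2]
def project(name,P,T=None):
    m=eyes.camera_model(name); C=T@m["tool_from_camera"] if name=="wrist" else m["cam_to_world"]
    q=(np.atleast_2d(P)-C[:3,3])@C[:3,:3]
    if name=="wrist":
        h=np.linalg.norm(q[:,:2],axis=1,keepdims=True); d=q[:,:2]/h*np.arctan2(h,q[:,2:])
    else: d=q[:,:2]/q[:,2:]
    return d*f_of(m)+[m["cx"],m["cy"]]
def mask_rect(hsv_lo,hsv_hi,img,box=None,minarea=100):
    m=cv2.inRange(cv2.cvtColor(img,cv2.COLOR_RGB2HSV),np.array(hsv_lo),np.array(hsv_hi))
    if box: k=np.zeros_like(m); x0,y0,x1,y1=box; k[y0:y1,x0:x1]=1; m=m*k
    cs,_=cv2.findContours(m,cv2.RETR_EXTERNAL,cv2.CHAIN_APPROX_NONE)
    return sorted([c for c in cs if cv2.contourArea(c)>minarea],key=cv2.contourArea,reverse=True)
E
python3 - <<'E'
from h import *
im=cv2.imread("pics/top0.png"); cv2.imwrite("pics/crop0.png",cv2.resize(im[120:260,240:440],None,fx=4,fy=4,interpolation=cv2.INTER_CUBIC))
for n,p,z in [("mod",(275,201),26),("rack",(340,206),39),("bed",(400,195),32),("knob",(346,151),87),("console",(360,150),50)]: print(n,onplane("top",p,z))
E
```

```text
mod [[503.44127617 240.68329397]]
rack [[486.40702069  -5.29617591]]
bed [[ 533.51960325 -232.22010069]]
knob [[686.70361252 -23.66709102]]
console [[701.96783416 -79.08292331]]
```

View pics/crop0.png

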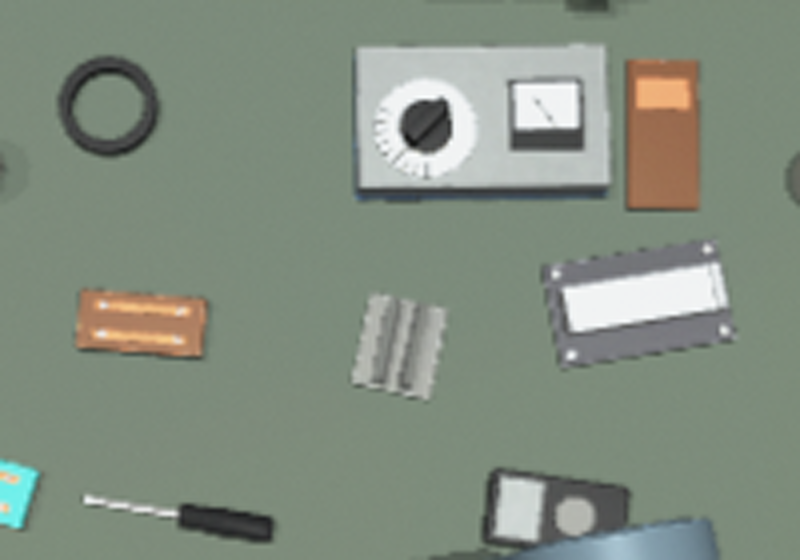

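The crop confirms it. The module is the two-strip brown board, with its long axis roughly along world y. The rack slot runs roughly along world x, and the bed bar roughly along world y. Next I'll move the wrist camera over the middle of the bench.

move_arm --motion '[{"tx":0.0433,"ty":-0.0368,"tz":-0.006},{"tx":0.0433,"ty":-0.0368,"tz":-0.006},{"tx":0.0433,"ty":-0.0368,"tz":-0.006},{"tx":0.0433,"ty":-0.0368,"tz":-0.006},{"tx":0.0433,"ty":-0.0368,"tz":-0.006},{"tx":0.0433,"ty":-0.0368,"tz":-0.006},{"tx":0.0433,"ty":-0.0368,"tz":-0.006},{"tx":0.0433,"ty":-0.0368,"tz":-0.006},{"tx":0.0433,"ty":-0.0368,"tz":-0.006},{"tx":0.0433,"ty":-0.0368,"tz":-0.006},{"rz":0.133},{"rz":0.133},{"rz":0.133},{}]'

```text
invalid input at $.motion[0]: expected keys tx, ty, tz, rx, ry, rz, gripper
```

Run:
```python
from h import *
s=status.observe(); T=pose(s); im=eyes.grab_frame("wrist"); cv2.imwrite("pics/w1.png",im[:,:,::-1]); np.save("T1.npy",T)
print(s["time_s"],s["qpos"],s["tool_pos"],s["ee_rot"])
```

```text
0.1 [-1.37582612e+00  2.59286353e-01  1.53597060e+00  1.43251066e-05
  1.34803372e+00 -2.02825317e-01] [ 212.98341796 -506.57915516  238.55031958] [-3.13993226e+00 -3.55723561e-04  3.97792048e-01]
```

View pics/w1.png

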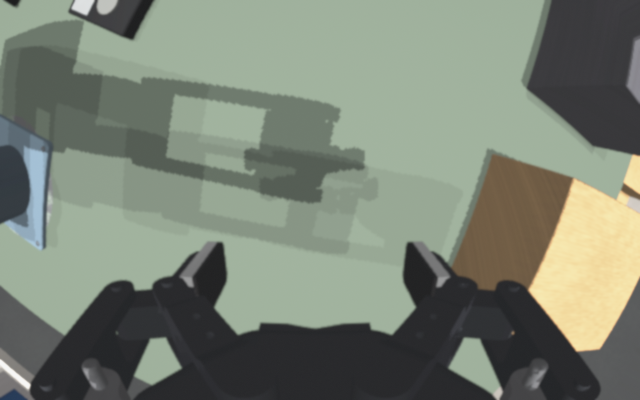

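This view shows only empty bench, because the move was refused. I'll include every key in each row.

move_arm --motion '[{"tx":0.037,"ty":-0.0394,"tz":-0.009,"rx":0,"ry":0,"rz":0,"gripper":1},{"tx":0.037,"ty":-0.0394,"tz":-0.009,"rx":0,"ry":0,"rz":0,"gripper":1},{"tx":0.037,"ty":-0.0394,"tz":-0.009,"rx":0,"ry":0,"rz":0,"gripper":1},{"tx":0.037,"ty":-0.0394,"tz":-0.009,"rx":0,"ry":0,"rz":0,"gripper":1},{"tx":0.037,"ty":-0.0394,"tz":-0.009,"rx":0,"ry":0,"rz":0,"gripper":1},{"tx":0.037,"ty":-0.0394,"tz":-0.009,"rx":0,"ry":0,"rz":0,"gripper":1},{"tx":0.037,"ty":-0.0394,"tz":-0.009,"rx":0,"ry":0,"rz":0,"gripper":1},{"tx":0.037,"ty":-0.0394,"tz":-0.009,"rx":0,"ry":0,"rz":0,"gripper":1},{"tx":0.037,"ty":-0.0394,"tz":-0.009,"rx":0,"ry":0,"rz":0,"gripper":1},{"tx":0.037,"ty":-0.0394,"tz":-0.009,"rx":0,"ry":0,"rz":0,"gripper":1},{"tx":0,"ty":0,"tz":0,"rx":0,"ry":0,"rz":0.133,"gripper":1},{"tx":0,"ty":0,"tz":0,"rx":0,"ry":0,"rz":0.133,"gripper":1},{"tx":0,"ty":0,"tz":0,"rx":0,"ry":0,"rz":0.133,"gripper":1},{"tx":0,"ty":0,"tz":0,"rx":0,"ry":0,"rz":0,"gripper":1}]'

```text
time_s: 1.9
tool_pos: [401.4, -0.3, 329.1]
ee_rot: [-3.141, 0.0, 0.0]
ft_force: [-0.3, -0.6, -0.4]
gripper_width: 1.0
gripper_force: 0.0
```

Run:
```python
from h import *
s=status.observe(); T=pose(s); im=eyes.grab_frame("wrist"); cv2.imwrite("pics/w2.png",im[:,:,::-1]); np.save("T2.npy",T)
print(s["time_s"],s["qpos"],s["tool_pos"],s["ee_rot"])
```

```text
1.9 [-2.80500367e-01 -6.88214985e-02  1.68517117e+00  7.52836353e-06
  1.52574875e+00  1.29007146e+00] [ 4.01388830e+02 -3.29344587e-01  3.29102968e+02] [-3.14144530e+00  4.83882610e-04  2.24194399e-04]
```

View pics/w2.png

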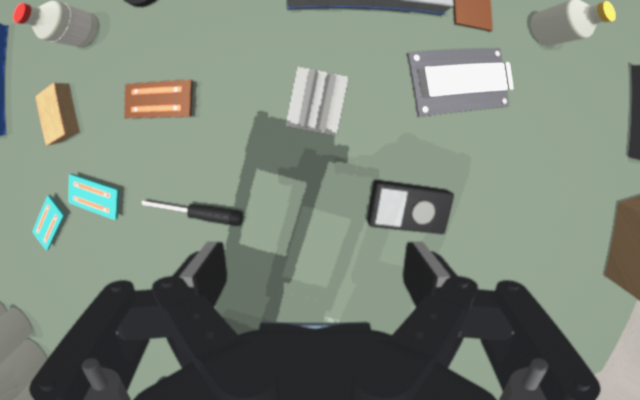

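This view shows the module at (159,99), rack at (318,100), bed at (459,82), plus the turquoise boards at (95,196) and (47,222). I'll measure each one by mask and ray casting.

Run:
```python
from h import *
T=np.load("T2.npy"); im=cv2.imread("pics/w2.png")[:,:,::-1].copy(); hsv=cv2.cvtColor(im,cv2.COLOR_RGB2HSV)
for n,p in [("board",(130,100)),("strip",(160,91)),("rackbase",(296,120)),("wall",(312,80)),("slot",(322,90)),("bg",(250,60)),("bedbase",(440,108)),("bar",(460,80)),("stop",(509,75)),("corner",(415,60))]: print(n,hsv[p[1],p[0]])
def rep(n,c,z,name="wrist"):
    W=onplane(name,c.reshape(-1,2),z,T).astype(np.float32); (cx,cy),(w,h),a=cv2.minAreaRect(W); print(n,len(c),"c",np.round([cx,cy],1),"wh",np.round([w,h],1),"ang",round(a,1))
for c in mask_rect([2,110,40],[18,255,255],im,(100,60,220,140)): rep("module",c,26)
for c in mask_rect([8,80,170],[25,255,255],im,(120,75,200,125),20): rep("strip",c,26)
bg=cv2.inRange(hsv,np.array([35,25,60]),np.array([95,255,255])); 
for n,b,zs in [("rack",(275,55,360,145),(8,39)),("bed",(395,40,530,130),(8,))]:
    for c in mask_rect([0,0,0],[180,24,255],im,b): [rep(n,c,z) for z in zs]
for c in mask_rect([0,0,200],[180,40,255],im,(395,40,530,130),20): rep("bar",c,32)
# same in fixed views
for v in ("top","scene"):
    I=cv2.imread(f"pics/{v}0.png")[:,:,::-1].copy(); p=project(v,[500,240,26])[0].astype(int); b=(p[0]-35,p[1]-30,p[0]+35,p[1]+30)
    for c in mask_rect([2,110,40],[18,255,255],I,b): rep("module "+v,c,26,v)
```

```text
board [ 11 135 164]
strip [ 16 107 246]
rackbase [ 20   3 220]
wall [ 38   6 161]
slot [ 38   5 207]
bg [ 57  29 166]
bedbase [124  12 147]
bar [  0   0 247]
stop [ 60   1 247]
corner [168   6 197]
module 193 c [503.9 241.1] wh [119.1  52.8] ang 86.4
strip 202 c [503.5 238. ] wh [106.5  53.9] ang 87.0
rack 221 c [489.3  -3.2] wh [79.7 93.7] ang 78.3
rack 221 c [487.8  -3. ] wh [74.3 87.4] ang 78.3
bed 315 c [ 536.8 -238.7] wh [103.1 189.5] ang 10.6
bar 208 c [ 535.5 -230.7] wh [ 44.9 141.6] ang 10.4
bar 58 c [ 549.8 -307.8] wh [44.   9.8] ang 11.3
bar 17 c [ 556.6 -145.3] wh [7.5 8. ] ang 5.5
module top 82 c [504.8 240.8] wh [115.3  52.9] ang 86.1
module scene 107 c [501.8 243.7] wh [122.6  57.5] ang 87.0
```

move_arm --motion '[{"tx":0,"ty":0,"tz":0,"rx":0,"ry":0,"rz":-0.168,"gripper":1},{"tx":0,"ty":0,"tz":0,"rx":0,"ry":0,"rz":-0.168,"gripper":1},{"tx":0,"ty":0,"tz":0,"rx":0,"ry":0,"rz":-0.168,"gripper":1},{"tx":0,"ty":0,"tz":0,"rx":0,"ry":0,"rz":-0.168,"gripper":1},{"tx":0,"ty":0,"tz":0,"rx":0,"ry":0,"rz":-0.168,"gripper":1},{"tx":0,"ty":0,"tz":0,"rx":0,"ry":0,"rz":-0.168,"gripper":1},{"tx":0,"ty":0,"tz":0,"rx":0,"ry":0,"rz":-0.168,"gripper":1},{"tx":0,"ty":0,"tz":0,"rx":0,"ry":0,"rz":-0.168,"gripper":1},{"tx":0,"ty":0,"tz":0,"rx":0,"ry":0,"rz":-0.168,"gripper":1},{"tx":0,"ty":0,"tz":0,"rx":0,"ry":-0.175,"rz":0,"gripper":1},{"tx":0,"ty":0,"tz":0,"rx":0,"ry":-0.175,"rz":0,"gripper":1},{"tx":0,"ty":0,"tz":0,"rx":0,"ry":-0.175,"rz":0,"gripper":1},{"tx":0,"ty":0,"tz":0,"rx":0,"ry":-0.175,"rz":0,"gripper":1}]'

```text
time_s: 3.58
tool_pos: [402.0, -0.2, 330.2]
ee_rot: [3.14, 0.705, 1.513]
ft_force: [-0.2, -0.2, 0.8]
gripper_width: 1.0
gripper_force: 0.0
```

```bash
cat > kin.py <<'E'
import numpy as np
from scipy.spatial.transform import Rotation as R
from scipy.optimize import least_squares
Rz=lambda a:R.from_euler("z",a).as_matrix(); Ry=lambda a:R.from_euler("y",a).as_matrix()
def fk(q,p,s=1):
    h,L2,L3,Lt,d,a,e=p   # e: forearm offset
    A=Rz(q[0]); B=A@Ry(q[1]); C=B@Ry(q[2]); D=C@Rz(s*q[3]); E=D@Ry(q[4]); F=E@Rz(q[5]+np.pi/2)
    return A@[a,d,h]+B@[0,0,L2]+C@[e,0,L3]+F@[0,0,Lt],F
LO=np.array([-3.14,-.91,.19,-1.22,.22,-3.12]);HI=np.array([3.14,2.08,2.58,4.36,2.71,3.12])
E
python3 - <<'E'
from h import *; from kin import *
s=status.observe(); q=s["qpos"]; print(s["time_s"],q,s["tool_pos"],s["ee_rot"])
D=[([-1.37577877,.259352694,1.53609753,0,1.34801989,-.202817148],[212.995,-506.513,238.46]),([-.280500367,-.0688214985,1.68517117,0,1.52574875,1.29007146],[401.389,-.329,329.103]),(q,s["tool_pos"])]
for sg in (1,-1):
    f=lambda p:np.concatenate([fk(x,[p[0],p[1],p[2],p[3],p[4],0,0],sg)[0]-t for x,t in D])
    o=least_squares(f,[150,500,425,300,111]); print(sg,o.x,np.round(o.fun,1)); print(fk(q,[*o.x,0,0],sg)[1],pose(s)[:3,:3])
E
```

```text
3.575 [ 0.25768833  0.10919787  1.7000729  -0.66440091  1.58506886  0.3929669 ] [ 4.02011068e+02 -1.96501130e-01  3.30163563e+02] [3.14008321 0.70508371 1.51272813]
1 [197.79319949 500.13099532 419.26969998 348.94259645 111.3657971 ] [ 0.2  1.9  0.4 -1.3  1.  -0.4  3.7 -0.2  0. ]
[[ 0.04419741  0.99837015 -0.03610576]
 [ 0.76027371 -0.05705888 -0.64709209]
 [-0.64809758  0.00114953 -0.76155643]] [[ 0.04419741  0.99837015 -0.03610576]
 [ 0.76027371 -0.05705888 -0.64709209]
 [-0.64809758  0.00114953 -0.76155643]]
-1 [-328.59413883  508.08040581  377.9249883  -206.82635855   82.15973514] [-35.7  32.8  46.7 -49.3 -15.6  38.8  58.2  74.6 -85.5]
[[ 0.30269214  0.88636165 -0.35034339]
 [ 0.83536911 -0.0697649   0.54524427]
 [ 0.45884194 -0.45770719 -0.76155643]] [[ 0.04419741  0.99837015 -0.03610576]
 [ 0.76027371 -0.05705888 -0.64709209]
 [-0.64809758  0.00114953 -0.76155643]]
```

```bash
cat >> kin.py <<'E'
P=[197.8,500.1,419.3,348.9,111.4,0,0]
def Rt(phi,t): return Rz(phi)@R.from_euler("x",np.pi).as_matrix()@Ry(t)
def ik(pos,Rm,q0):
    f=lambda q:np.r_[(lambda x:np.r_[(x[0]-pos)/100,(x[1]-Rm).ravel()])(fk(q,P))]
    o=least_squares(f,np.clip(q0,LO+.01,HI-.01),bounds=(LO,HI)); return o.x,np.linalg.norm(o.fun)
def mk(phi,t,g):  # grasp point -> TCP pose
    Rm=Rt(phi,t); return np.array(g)+11*Rm[:,2],Rm
E
python3 - <<'E'
from kin import *
q0=np.array([.2577,.109,1.70,-.664,1.585,.393]); dg=np.radians
M=np.array([503.9,241,24]);K=np.array([489.3,-3.2,110]);B=np.array([535.4,-231,39])
pm,pk,pb=dg(86.4),dg(78.3),dg(100.4); ux=lambda p:np.array([np.cos(p),np.sin(p),0])
for opt,s in (("A",1),("B",-1)):
  for al in (35,45,55):
    a=dg(al);b=dg(90-al); out=[]
    for n,phi,t,g in [("pick",pm,-s*a,M+s*42*ux(pm)),("pickup",pm,-s*a,M+s*42*ux(pm)+[0,0,100]),("rack1",pk,s*b,K),("rack1up",pk,s*b,K+[0,0,80]),("rack2",pk,-s*b,K),("rack2up",pk,-s*b,K+[0,0,80]),("place",pb,s*a,B-s*42*ux(pb)),("placeup",pb,s*a,B-s*42*ux(pb)+[0,0,80])]:
        pos,Rm=mk(phi,t,g); best=min((ik(pos,Rm,q0+d) for d in ([0]*6,[0,0,0,1.3,0,-.8],[0,0,0,-.3,0,.5])),key=lambda x:x[1])
        q=best[0]; print(opt,al,n,np.round(q,2),"err",round(best[1],3),"mar",round(min((q-LO).min(),(HI-q).min()),2))
E
```

```text
A 35 pick [ 0.58  0.79  1.41 -0.49  1.37  0.85] err 0.0 mar 0.73
A 35 pickup [ 0.58  0.69  1.33 -0.48  1.52  0.77] err 0.0 mar 0.74
A 35 rack1 [-0.78  0.51  1.97  0.77  1.39 -1.02] err 0.0 mar 0.61
A 35 rack1up [-0.78  0.38  1.91  0.76  1.53 -0.89] err 0.0 mar 0.67
A 35 rack2 [ 0.27  0.64  1.71 -0.83  1.43  0.88] err 0.0 mar 0.39
A 35 rack2up [ 0.27  0.54  1.65 -0.82  1.54  0.76] err 0.0 mar 0.4
A 35 place [-0.83  0.84  1.27  0.31  1.57 -1.1 ] err 0.0 mar 1.08
A 35 placeup [-0.83  0.76  1.21  0.31  1.7  -1.05] err 0.0 mar 1.01
A 45 pick [ 0.63  0.9   1.31 -0.57  1.52  0.9 ] err 0.0 mar 0.65
A 45 pickup [ 0.63  0.79  1.25 -0.58  1.66  0.81] err 0.0 mar 0.64
A 45 rack1 [-0.72  0.42  1.97  0.7   1.29 -0.9 ] err 0.0 mar 0.61
A 45 rack1up [-0.72  0.3   1.9   0.67  1.44 -0.78] err 0.0 mar 0.68
A 45 rack2 [ 0.21  0.55  1.75 -0.73  1.32  0.78] err 0.0 mar 0.49
A 45 rack2up [ 0.21  0.45  1.67 -0.71  1.45  0.67] err 0.0 mar 0.51
A 45 place [-0.86  0.95  1.16  0.37  1.74 -1.11] err 0.0 mar 0.97
A 45 placeup [-0.86  0.87  1.11  0.38  1.86 -1.06] err 0.0 mar 0.85
A 55 pick [ 0.67  1.    1.21 -0.6
[... 1396 characters left out ...]
67  1.44 -0.78] err 0.0 mar 0.68
B 45 place [-0.14  0.52  2.03 -1.22  0.78  0.68] err 0.049 mar 0.0
B 45 placeup [-0.14  0.38  2.   -1.12  0.84  0.5 ] err 0.0 mar 0.1
B 55 pick [-0.39  0.64  2.06  1.02  1.15 -1.12] err 0.0 mar 0.52
B 55 pickup [-0.39  0.45  2.02  0.95  1.28 -0.91] err 0.0 mar 0.56
B 55 rack1 [ 0.14  0.46  1.78 -0.62  1.21  0.66] err 0.0 mar 0.6
B 55 rack1up [ 0.14  0.37  1.69 -0.59  1.35  0.55] err 0.0 mar 0.63
B 55 rack2 [-0.63  0.34  1.97  0.6   1.19 -0.76] err 0.0 mar 0.61
B 55 rack2up [-0.63  0.24  1.88  0.56  1.35 -0.65] err 0.0 mar 0.7
B 55 place [-0.08  0.6   1.96 -1.22  0.95  0.75] err 0.206 mar 0.0
B 55 placeup [-0.07  0.45  1.98 -1.22  0.97  0.65] err 0.102 mar 0.0
```

```bash
cat > plan.py <<'E'
from h import *; from kin import mk,Rt
dg=np.radians
ux=lambda p:np.array([np.cos(p),np.sin(p),0])
M=np.array([503.9,241,21]);K=np.array([489.3,-3.2,110]);B=np.array([535.4,-231,37])
pm,pk,pb=dg(86.4),dg(78.3),dg(100.4)
def plan(T,targets,grip,vmax=50,wmax=.16):
    """print the rows from pose T through targets [(pos,R[,vmax])]"""
    for tg in targets:
        pos,Rm=tg[:2]; v=tg[2] if len(tg)>2 else vmax
        rv=R.from_matrix(T[:3,:3].T@Rm).as_rotvec(); dp=pos-T[:3,3]
        n=max(1,int(np.ceil(max(np.linalg.norm(dp)/v,np.linalg.norm(rv)/wmax)))); print("-> n",n,np.round(pos,1))
        for i in range(n):
            d=np.round(T[:3,:3].T@(pos-T[:3,3])/(n-i)/1000,4); w=np.round(R.from_matrix(T[:3,:3].T@Rm).as_rotvec()/(n-i),3)
            print('{"tx": %g, "ty": %g, "tz": %g, "rx": %g, "ry": %g, "rz": %g, "gripper": %g},'%(*d,*w,grip))
            T=T.copy(); T[:3,3]+=T[:3,:3]@d*1000; T[:3,:3]=T[:3,:3]@R.from_rotvec(w).as_matrix()
    return T
E
python3 - <<'E'
from plan import *
g=M+42*ux(pm)+[0,0,4]; pos,Rm=mk(pm,-dg(40),g); d=Rm[:,2]
plan(pose(),[(pos-120*d,Rm)],1)
print(onplane("wrist",(56,112),40,np.load("T2.npy")))
E
```

```text
-> n 9 [510.9 352.8 108.5]
{"tx": 0.0463, "ty": 0.0098, "tz": -0.0071, "rx": 0.001, "ry": 0.001, "rz": 0, "gripper": 1},
{"tx": 0.0463, "ty": 0.0098, "tz": -0.007, "rx": 0, "ry": 0.001, "rz": 0, "gripper": 1},
{"tx": 0.0463, "ty": 0.0098, "tz": -0.007, "rx": 0.001, "ry": 0.001, "rz": 0.001, "gripper": 1},
{"tx": 0.0464, "ty": 0.0098, "tz": -0.0069, "rx": 0, "ry": 0.001, "rz": 0, "gripper": 1},
{"tx": 0.0464, "ty": 0.0098, "tz": -0.0069, "rx": 0.001, "ry": 0.001, "rz": 0.001, "gripper": 1},
{"tx": 0.0464, "ty": 0.0097, "tz": -0.0069, "rx": 0, "ry": 0, "rz": 0, "gripper": 1},
{"tx": 0.0464, "ty": 0.0097, "tz": -0.0069, "rx": 0.001, "ry": 0.001, "rz": 0.001, "gripper": 1},
{"tx": 0.0464, "ty": 0.0096, "tz": -0.0068, "rx": 0, "ry": 0, "rz": 0, "gripper": 1},
{"tx": 0.0463, "ty": 0.0097, "tz": -0.0068, "rx": 0.001, "ry": 0.001, "rz": 0.001, "gripper": 1},
[[508.64024763 455.69189608]]
```

move_arm --motion '[{"tx":0.0463,"ty":0.0098,"tz":-0.007,"rx":0.001,"ry":0.001,"rz":0,"gripper":1},{"tx":0.0463,"ty":0.0098,"tz":-0.007,"rx":0,"ry":0.001,"rz":0,"gripper":1},{"tx":0.0463,"ty":0.0098,"tz":-0.007,"rx":0.001,"ry":0.001,"rz":0.001,"gripper":1},{"tx":0.0464,"ty":0.0098,"tz":-0.007,"rx":0,"ry":0.001,"rz":0,"gripper":1},{"tx":0.0464,"ty":0.0098,"tz":-0.007,"rx":0.001,"ry":0.001,"rz":0.001,"gripper":1},{"tx":0.0464,"ty":0.0097,"tz":-0.007,"rx":0,"ry":0,"rz":0,"gripper":1},{"tx":0.0464,"ty":0.0097,"tz":-0.007,"rx":0.001,"ry":0.001,"rz":0.001,"gripper":1},{"tx":0.0464,"ty":0.0096,"tz":-0.007,"rx":0,"ry":0,"rz":0,"gripper":1},{"tx":0.0463,"ty":0.0097,"tz":-0.007,"rx":0.001,"ry":0.001,"rz":0.001,"gripper":1},{"tx":0,"ty":0,"tz":0,"rx":0,"ry":0,"rz":0,"gripper":1}]'

```text
time_s: 4.82
tool_pos: [510.6, 355.1, 105.4]
ee_rot: [-3.132, 0.696, 1.514]
ft_force: [0.4, -0.5, 0.4]
gripper_width: 1.001
gripper_force: 0.0
```

Run:
```python
from plan import *
g=M+42*ux(pm)+[0,0,4]; pos,Rm=mk(pm,-dg(40),g); d=Rm[:,2]
s=status.observe();T=pose(s); print(s["tool_pos"],s["ee_rot"],R.from_matrix(Rm).as_euler("xyz"))
im=eyes.grab_frame("scene"); 
plan(T,[(pos-40*d,Rm),(pos,Rm,14)],1)
```

```text
[510.57969431 355.11498342 105.40807191] [-3.13195912  0.69570062  1.51441337] [3.14159265 0.6981317  1.50796447]
-> n 2 [507.7 301.5  47.2]
{"tx": -0.002, "ty": 0.0005, "tz": 0.0395, "rx": -0.003, "ry": -0.001, "rz": 0.002, "gripper": 1},
{"tx": -0.0019, "ty": 0.0003, "tz": 0.0396, "rx": -0.002, "ry": -0.001, "rz": 0.003, "gripper": 1},
-> n 3 [506.1 275.9  16.6]
{"tx": 0, "ty": 0, "tz": 0.0133, "rx": -0, "ry": -0, "rz": -0, "gripper": 1},
{"tx": 0, "ty": 0, "tz": 0.0133, "rx": -0, "ry": -0, "rz": -0, "gripper": 1},
{"tx": 0, "ty": 0, "tz": 0.0134, "rx": -0, "ry": -0, "rz": -0, "gripper": 1},
```

move_arm --motion '[{"tx":-0.002,"ty":0.0005,"tz":0.0395,"rx":-0.003,"ry":-0.001,"rz":0.002,"gripper":1},{"tx":-0.002,"ty":0.0003,"tz":0.0395,"rx":-0.002,"ry":-0.001,"rz":0.003,"gripper":1},{"tx":0,"ty":0,"tz":0.0133,"rx":0,"ry":0,"rz":0,"gripper":1},{"tx":0,"ty":0,"tz":0.0133,"rx":0,"ry":0,"rz":0,"gripper":1},{"tx":0,"ty":0,"tz":0.0133,"rx":0,"ry":0,"rz":0,"gripper":1},{"tx":0,"ty":0,"tz":0,"rx":0,"ry":0,"rz":0,"gripper":1}]'

```text
time_s: 5.62
tool_pos: [507.0, 274.4, 20.8]
ee_rot: [3.135, 0.695, 1.499]
ft_force: [0.1, -0.3, -0.1]
gripper_width: 1.001
gripper_force: 0.0
```

Run:
```python
from plan import *
s=status.observe();T=pose(s); print(s["tool_pos"],s["ee_rot"],s["ft_force"])
im=eyes.grab_frame("wrist"); cv2.imwrite("pics/w3.png",im[:,:,::-1])
im=eyes.grab_frame("scene"); p=project("scene",[505,260,30])[0].astype(int); print(p)
c=im[p[1]-50:p[1]+50,p[0]-60:p[0]+60]; c=cv2.resize(c,(480,400),interpolation=cv2.INTER_CUBIC)
w=cv2.imread("pics/w3.png")[60:400,170:470]; w=cv2.resize(w,(320,400)); cv2.imwrite("pics/v3.png",np.hstack([c[:,:,::-1],w]))
```

```text
[506.9801912  274.4006241   20.83899155] [3.13500271 0.69543974 1.49939535] [ 0.10662986 -0.28803409 -0.08488681]
[365 267]
```

View pics/v3.png

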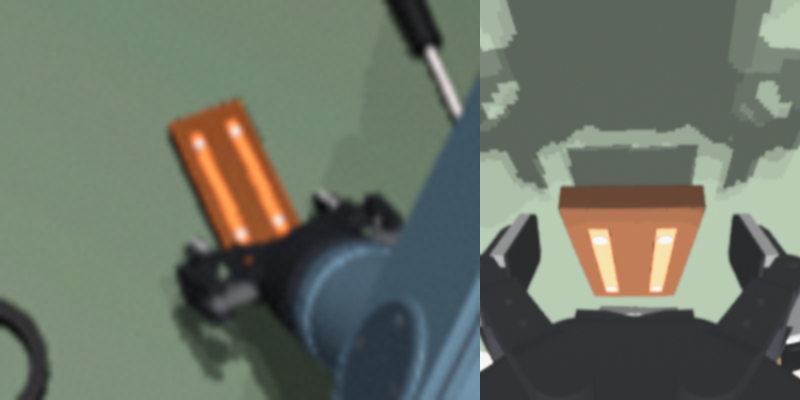

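The wrist view shows the board end centred between the open pads. I'll go 3 mm deeper and close.

move_arm --motion '[{"tx":0,"ty":0,"tz":0.003,"rx":0,"ry":0,"rz":0,"gripper":1},{"tx":0,"ty":0,"tz":0,"rx":0,"ry":0,"rz":0,"gripper":-1},{"tx":0,"ty":0,"tz":0,"rx":0,"ry":0,"rz":0,"gripper":-1},{"tx":0,"ty":0,"tz":0,"rx":0,"ry":0,"rz":0,"gripper":-1},{"tx":0,"ty":0,"tz":0,"rx":0,"ry":0,"rz":0,"gripper":-1},{"tx":0,"ty":0,"tz":0,"rx":0,"ry":0,"rz":0,"gripper":-1}]' --force 70

```text
time_s: 6.48
tool_pos: [507.2, 273.3, 19.3]
ee_rot: [3.133, 0.694, 1.499]
ft_force: [-0.2, 3.6, 4.8]
gripper_width: 0.633
gripper_force: 74.4
```

Run:
```python
from plan import *
s=status.observe();T=pose(s); print(s["time_s"],s["tool_pos"],s["ee_rot"],s["ft_force"],s["gripper_width"],s["gripper_force"])
```

```text
6.475 [507.21874381 273.31923961  19.30860984] [3.1331136  0.69432321 1.49860473] [-0.1955316   3.62909089  4.76044398] 0.6334606827385849 74.36732622329146
```

```bash
cat >> plan.py <<'E'
def modpose(c,u,n):
    T=np.eye(4); u=np.array(u)/np.linalg.norm(u); T[:3,:3]=np.c_[u,np.cross(n,u),n]; T[:3,3]=c; return T
uR=np.array([0,0,1.]); nR=-ux(pk)
E
python3 - <<'E'
from plan import *
T=pose(); yaw=status.observe()["ee_rot"][2]
X=np.linalg.inv(T)@modpose(M,ux(yaw),[0,0,1.]); np.save("X1.npy",X); print(X[:3,3])
def tgt(c,u,n):
    G=modpose(c,u,n)@np.linalg.inv(X); return G[:3,3],G[:3,:3]
up=(T[:3,3]+[0,0,50],T[:3,:3]); c=[489.3,-3.2,120]
G=plan(T,[up,(*tgt(c,uR,nR),45)],-1,30)
E
```

```text
[-26.03844158  -1.14407831  19.47045852]
-> n 2 [507.2 273.3  69.3]
{"tx": -0.016, "ty": 0.0002, "tz": -0.0192, "rx": 0, "ry": 0, "rz": 0, "gripper": -1},
{"tx": -0.016, "ty": 0.0001, "tz": -0.0192, "rx": 0, "ry": 0, "rz": 0, "gripper": -1},
-> n 10 [490.6  -1.7 152.5]
{"tx": -0.0265, "ty": 0.0002, "tz": 0.0112, "rx": -0.001, "ry": 0.157, "rz": 0.016, "gripper": -1},
{"tx": -0.0279, "ty": 0.0007, "tz": 0.007, "rx": -0.001, "ry": 0.157, "rz": 0.016, "gripper": -1},
{"tx": -0.0287, "ty": 0.0011, "tz": 0.0025, "rx": -0.001, "ry": 0.157, "rz": 0.016, "gripper": -1},
{"tx": -0.0287, "ty": 0.0016, "tz": -0.002, "rx": -0.001, "ry": 0.157, "rz": 0.016, "gripper": -1},
{"tx": -0.028, "ty": 0.002, "tz": -0.0064, "rx": -0.001, "ry": 0.157, "rz": 0.016, "gripper": -1},
{"tx": -0.0266, "ty": 0.0025, "tz": -0.0107, "rx": -0.002, "ry": 0.156, "rz": 0.016, "gripper": -1},
{"tx": -0.0245, "ty": 0.0029, "tz": -0.0147, "rx": -0.001, "ry": 0.157, "rz": 0.016, "gripper": -1},
{"tx": -0.0219, "ty": 0.0033, "tz": -0.0184, "rx": -0.001, "ry": 0.156, "rz": 0.015, "gripper": -1},
{"tx": -0.0187, "ty": 0.0036, "tz": -0.0216, "rx": -0.002, "ry": 0.157, "rz": 0.016, "gripper": -1},
{"tx": -0.015, "ty": 0.0039, "tz": -0.0242, "rx": -0.001, "ry": 0.156, "rz": 0.015, "gripper": -1},
```

move_arm --motion '[{"tx":-0.016,"ty":0.0002,"tz":-0.0192,"rx":0,"ry":0,"rz":0,"gripper":-1},{"tx":-0.016,"ty":0.0001,"tz":-0.0192,"rx":0,"ry":0,"rz":0,"gripper":-1},{"tx":-0.0265,"ty":0.0002,"tz":0.0112,"rx":-0.001,"ry":0.157,"rz":0.016,"gripper":-1},{"tx":-0.0279,"ty":0.0007,"tz":0.007,"rx":-0.001,"ry":0.157,"rz":0.016,"gripper":-1},{"tx":-0.0287,"ty":0.0011,"tz":0.0025,"rx":-0.001,"ry":0.157,"rz":0.016,"gripper":-1},{"tx":-0.0287,"ty":0.0016,"tz":-0.002,"rx":-0.001,"ry":0.157,"rz":0.016,"gripper":-1},{"tx":-0.028,"ty":0.002,"tz":-0.0064,"rx":-0.001,"ry":0.157,"rz":0.016,"gripper":-1},{"tx":-0.0266,"ty":0.0025,"tz":-0.0107,"rx":-0.002,"ry":0.156,"rz":0.016,"gripper":-1},{"tx":-0.0245,"ty":0.0029,"tz":-0.0147,"rx":-0.001,"ry":0.157,"rz":0.016,"gripper":-1},{"tx":-0.0219,"ty":0.0033,"tz":-0.0184,"rx":-0.001,"ry":0.156,"rz":0.015,"gripper":-1},{"tx":-0.0187,"ty":0.0036,"tz":-0.0216,"rx":-0.002,"ry":0.157,"rz":0.016,"gripper":-1},{"tx":-0.015,"ty":0.0039,"tz":-0.0242,"rx":-0.001,"ry":0.156,"rz":0.015,"gripper":-1},{"tx":0,"ty":0,"tz":0,"rx":0,"ry":0,"rz":0,"gripper":-1},{"tx":0,"ty":0,"tz":0,"rx":0,"ry":0,"rz":0,"gripper":-1}]'

```text
time_s: 8.22
tool_pos: [490.3, -2.5, 152.6]
ee_rot: [3.133, -0.874, 1.367]
ft_force: [-0.9, 0.3, -2.4]
gripper_width: 0.635
gripper_force: 74.5
```

Run:
```python
from plan import *
s=status.observe();T=pose(s); X=np.load("X1.npy"); G=T@X; print(s["time_s"],s["tool_pos"],s["ee_rot"],s["gripper_force"],s["gripper_width"]); print("module c",G[:3,3],"u",G[:3,0],"n",G[:3,2], "want n",nR)
im=eyes.grab_frame("wrist"); cv2.imwrite("pics/w4.png",im[:,:,::-1]); np.save("T4.npy",T)
im=eyes.grab_frame("scene"); cv2.imwrite("pics/s4.png",im[:,:,::-1]); p=project("scene",[489,-3,70])[0].astype(int); print(p)
c=im[p[1]-50:p[1]+50,p[0]-50:p[0]+50]; c=cv2.resize(c,(400,400),interpolation=cv2.INTER_CUBIC)
w=cv2.imread("pics/w4.png")[:,120:520]; cv2.imwrite("pics/v4.png",np.hstack([c[:,:,::-1],w]))
```

```text
8.225 [490.28305479  -2.50801507 152.63442492] [ 3.13297879 -0.87377274  1.36721573] 74.53445702441968 0.6351970274445317
module c [488.96722631  -4.05286333 120.16459047] u [4.61476339e-04 2.66205458e-03 9.99996350e-01] n [-0.202278   -0.97932442  0.00270037] want n [-0.2027873  -0.97922281 -0.        ]
[330 185]
```

View pics/v4.png

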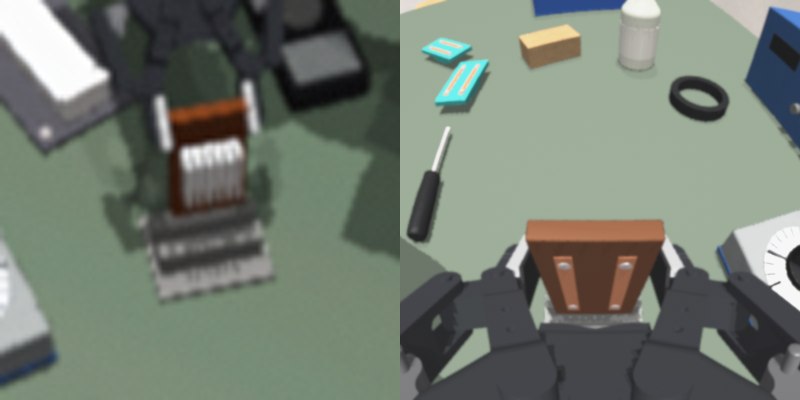

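Run:
```python
from plan import *
T=np.load("T4.npy"); G=T@np.load("X1.npy")
def cor(pts): return (G[:3,:3]@np.array(pts,float).T).T+G[:3,3]
names=["top n+ y+","top n+ y-","top n- y+","top n- y-"]
P=cor([[60,28,5],[60,-28,5],[60,28,-5],[60,-28,-5]])
print("wrist pred\n",np.round(project("wrist",P,T),1)); print("scene pred\n",np.round(project("scene",P),1)); print("scene bottom fin side",project("scene",cor([[-60,28,-5],[-60,-28,-5]])))
for v,f,b in (("wrist","w4",(200,200,420,320)),("scene","s4",(290,140,370,220))):
    im=cv2.imread(f"pics/{f}.png")[:,:,::-1].copy()
    for c in mask_rect([2,110,30],[18,255,255],im,b,60):
        h=cv2.approxPolyDP(cv2.convexHull(c),2.5,True).reshape(-1,2); print(v,h.tolist())
# slot edges in w2: profile across rack centre line
im=cv2.imread("pics/w2.png",0); T2=np.load("T2.npy"); y=ux(pk); x=np.array([y[1],-y[0],0])
for a in (-30,-15,0,15,30):
    row=[]
    for o in range(-26,28,2):
        p=project("wrist",np.array([489.3,-3.2,39])+a*x+o*y,T2)[0]; row.append(int(cv2.getRectSubPix(im,(1,1),tuple(p))[0,0]))
    print(a,row)
```

```text
wrist pred
 [[242.7 241.6]
 [382.9 241.3]
 [245.4 220.2]
 [380.1 219.9]]
scene pred
 [[340.1 159.9]
 [320.4 163.5]
 [340.9 162.7]
 [321.2 166.4]]
scene bottom fin side [[339.65050633 186.66764478]
 [321.41794776 190.23180719]]
wrist [[381, 221], [383, 239], [349, 311], [277, 311], [247, 240], [249, 221]]
scene [[340, 160], [340, 169], [324, 171], [323, 162]]
-30 [217, 214, 208, 192, 174, 167, 166, 160, 143, 130, 158, 205, 215, 211, 208, 196, 155, 130, 143, 164, 170, 172, 188, 213, 219, 219, 219]
-15 [216, 212, 207, 196, 176, 167, 167, 160, 142, 128, 142, 185, 214, 214, 209, 193, 155, 129, 144, 164, 169, 171, 186, 211, 217, 219, 219]
0 [218, 215, 210, 199, 180, 168, 167, 161, 143, 133, 160, 205, 217, 213, 207, 192, 156, 130, 142, 163, 169, 169, 177, 204, 217, 218, 218]
15 [216, 212, 208, 194, 174, 168, 166, 162, 144, 132, 162, 208, 218, 216, 209, 193, 153, 126, 140, 162, 169, 169, 179, 205, 217, 218, 218]
30 [217, 213, 208, 197, 177, 168, 166, 163, 144, 125, 136, 178, 211, 212, 207, 195, 159, 129, 137, 160, 169, 170, 173, 196, 215, 218, 218]
```

The board's edges match the predicted pose within about 2 px, so it hasn't slipped, and the slot centre is confirmed. Now I'll lower it.

Run:
```python
from plan import *
T=pose(); p=T[:3,3]+[0.2,.8,0]
plan(T,[(p-[0,0,46],T[:3,:3],10),(p-[0,0,50],T[:3,:3],2)],-1)
```

```text
-> n 5 [ 4.904e+02 -2.000e-01  1.069e+02]
{"tx": -0.0069, "ty": -0, "tz": 0.006, "rx": 0, "ry": 0, "rz": 0, "gripper": -1},
{"tx": -0.007, "ty": -0.0001, "tz": 0.006, "rx": 0, "ry": 0, "rz": 0, "gripper": -1},
{"tx": -0.0069, "ty": -0, "tz": 0.0061, "rx": 0, "ry": 0, "rz": 0, "gripper": -1},
{"tx": -0.007, "ty": -0.0001, "tz": 0.006, "rx": 0, "ry": 0, "rz": 0, "gripper": -1},
{"tx": -0.0069, "ty": -0, "tz": 0.0061, "rx": 0, "ry": 0, "rz": 0, "gripper": -1},
-> n 3 [ 4.904e+02 -2.000e-01  1.029e+02]
{"tx": -0.001, "ty": -0, "tz": 0.0008, "rx": 0, "ry": 0, "rz": 0, "gripper": -1},
{"tx": -0.0011, "ty": -0, "tz": 0.0009, "rx": 0, "ry": 0, "rz": 0, "gripper": -1},
{"tx": -0.001, "ty": -0.0001, "tz": 0.0008, "rx": 0, "ry": 0, "rz": 0, "gripper": -1},
```

move_arm --motion '[{"tx":-0.007,"ty":0,"tz":0.0059,"rx":0,"ry":0,"rz":0,"gripper":-1},{"tx":-0.007,"ty":0,"tz":0.0059,"rx":0,"ry":0,"rz":0,"gripper":-1},{"tx":-0.007,"ty":0,"tz":0.0059,"rx":0,"ry":0,"rz":0,"gripper":-1},{"tx":-0.007,"ty":0,"tz":0.0059,"rx":0,"ry":0,"rz":0,"gripper":-1},{"tx":-0.007,"ty":0,"tz":0.0059,"rx":0,"ry":0,"rz":0,"gripper":-1},{"tx":0,"ty":0,"tz":0,"rx":0,"ry":0,"rz":0,"gripper":-1}]'

```text
time_s: 9.07
tool_pos: [490.4, -1.7, 105.7]
ee_rot: [3.137, -0.876, 1.364]
ft_force: [-0.7, 0.4, -2.3]
gripper_width: 0.634
gripper_force: 74.5
```

Run:
```python
from plan import *
s=status.observe();T=pose(s); G=T@np.load("X1.npy"); print(s["time_s"],s["tool_pos"],s["ee_rot"],s["ft_force"],G[:3,3])
```

```text
9.075 [490.40993411  -1.7022924  105.65252957] [ 3.13686658 -0.87641917  1.36386791] [-0.70242628  0.43784795 -2.32199274] [489.03186482  -3.14603208  73.18062401]
```

move_arm --motion '[{"tx":-0.0011,"ty":0,"tz":0.001,"rx":0,"ry":0,"rz":0,"gripper":-1},{"tx":-0.0011,"ty":0,"tz":0.001,"rx":0,"ry":0,"rz":0,"gripper":-1},{"tx":-0.0011,"ty":0,"tz":0.001,"rx":0,"ry":0,"rz":0,"gripper":-1},{"tx":0,"ty":0,"tz":0,"rx":0,"ry":0,"rz":0,"gripper":-1}]'

```text
time_s: 9.57
tool_pos: [490.8, -1.7, 101.9]
ee_rot: [3.134, -0.875, 1.366]
ft_force: [-0.1, 0.3, -1.8]
gripper_width: 0.637
gripper_force: 74.5
```

move_arm --motion '[{"tx":-0.0004,"ty":0,"tz":0.0003,"rx":0,"ry":0,"rz":0,"gripper":-1},{"tx":0,"ty":0,"tz":0,"rx":0,"ry":0,"rz":0,"gripper":1},{"tx":0,"ty":0,"tz":0,"rx":0,"ry":0,"rz":0,"gripper":1},{"tx":0,"ty":0,"tz":0,"rx":0,"ry":0,"rz":0,"gripper":1},{"tx":0,"ty":0,"tz":0,"rx":0,"ry":0,"rz":0,"gripper":1},{"tx":0,"ty":0,"tz":-0.03,"rx":0,"ry":0,"rz":0,"gripper":1},{"tx":0,"ty":0,"tz":-0.045,"rx":0,"ry":0,"rz":0,"gripper":1},{"tx":0,"ty":0,"tz":-0.045,"rx":0,"ry":0,"rz":0,"gripper":1}]'

```text
time_s: 10.58
tool_pos: [470.7, -92.4, 179.1]
ee_rot: [3.135, -0.876, 1.366]
ft_force: [0.7, 0.0, 0.3]
gripper_width: 1.001
gripper_force: 0.0
```

Run:
```python
from plan import *
s=status.observe();T=pose(s); print(s["time_s"],s["tool_pos"],s["ee_rot"],s["ft_force"])
im=eyes.grab_frame("wrist"); cv2.imwrite("pics/w5.png",im[:,:,::-1]); np.save("T5.npy",T)
im=eyes.grab_frame("scene"); cv2.imwrite("pics/s5.png",im[:,:,::-1])
im2=eyes.grab_frame("top"); cv2.imwrite("pics/t5.png",im2[:,:,::-1])
# predicted corners for an upright module at rack centre vs masks
G=modpose(np.r_[K[:2],68],uR,nR)
P=(G[:3,:3]@np.array([[60,28,5],[60,-28,5],[60,28,-5],[60,-28,-5]],float).T).T+G[:3,3]
for v,i,b in (("wrist",cv2.imread("pics/w5.png")[:,:,::-1].copy(),(150,100,480,330)),("scene",im,(290,140,380,240)),("top",im2,(310,170,370,235))):
    print(v,"pred",np.round(project(v,P,T),1).tolist())
    for c in mask_rect([2,110,30],[18,255,255],i,b,20): print("  got",cv2.approxPolyDP(cv2.convexHull(c),2,True).reshape(-1,2).tolist())
# approach rows: above the module on the fin side
q,Rm=mk(pk,-dg(50),K); d=Rm[:,2]
plan(T,[(np.array([489,-10,260]),Rt(pk,0)),(q-90*d,Rm)],1,55,.17)
```

```text
10.575 [470.74226909 -92.38454527 179.13850552] [ 3.13532654 -0.87588288  1.36558134] [0.6843029  0.0381481  0.32252483]
wrist pred [[277.7, 180.7], [350.0, 180.6], [278.5, 170.8], [349.0, 170.7]]
  got [[346, 161], [339, 237], [290, 238], [281, 162]]
scene pred [[339.5, 171.1], [320.5, 174.7], [340.4, 173.8], [321.3, 177.5]]
  got [[342, 176], [340, 182], [323, 193], [324, 178]]
top pred [[340.3, 209.2], [343.6, 194.1], [337.5, 208.6], [340.9, 193.5]]
  got [[339, 193], [339, 212], [336, 207]]
-> n 6 [489 -10 260]
{"tx": 0.0194, "ty": 0.0002, "tz": 0.0022, "rx": 0.001, "ry": -0.146, "rz": -0.001, "gripper": 1},
{"tx": 0.0195, "ty": 0.0002, "tz": -0.0007, "rx": 0.001, "ry": -0.146, "rz": -0.001, "gripper": 1},
{"tx": 0.0191, "ty": 0.0002, "tz": -0.0035, "rx": 0.001, "ry": -0.146, "rz": -0, "gripper": 1},
{"tx": 0.0184, "ty": 0.0002, "tz": -0.0062, "rx": 0.001, "ry": -0.146, "rz": -0.001, "gripper": 1},
{"tx": 0.0174, "ty": 0.0002, "tz": -0.0089, "rx": 0.001, "ry": -0.146, "rz": -0, "gripper": 1},
{"tx": 0.0159, "ty": 0.0002, "tz": -0.0113, "rx": 0.002, "ry": -0.146, "rz": -0.001, "gripper": 1},
-> n 6 [501.6  56.1 160.8]
{"tx": 0.0112, "ty": -0.0002, "tz": 0.0165, "rx": -0, "ry": -0.145, "rz": 0, "gripper": 1},
{"tx": 0.0135, "ty": -0.0002, "tz": 0.0148, "rx": -0, "ry": -0.146, "rz": 0, "gripper": 1},
{"tx": 0.0155, "ty": -0.0002, "tz": 0.0126, "rx": -0, "ry": -0.145, "rz": 0, "gripper": 1},
{"tx": 0.0171, "ty": -0.0002, "tz": 0.0103, "rx": -0, "ry": -0.146, "rz": 0, "gripper": 1},
{"tx": 0.0185, "ty": -0.0001, "tz": 0.0077, "rx": -0, "ry": -0.145, "rz": 0, "gripper": 1},
{"tx": 0.0193, "ty": -0.0002, "tz": 0.0049, "rx": -0, "ry": -0.146, "rz": 0, "gripper": 1},
```

move_arm --motion '[{"tx":0.0194,"ty":0.0002,"tz":0.0022,"rx":0.001,"ry":-0.146,"rz":0,"gripper":1},{"tx":0.0195,"ty":0.0002,"tz":-0.0007,"rx":0.001,"ry":-0.146,"rz":-0.001,"gripper":1},{"tx":0.0191,"ty":0.0002,"tz":-0.0035,"rx":0.001,"ry":-0.146,"rz":0,"gripper":1},{"tx":0.0184,"ty":0.0002,"tz":-0.0062,"rx":0.001,"ry":-0.146,"rz":-0.001,"gripper":1},{"tx":0.0174,"ty":0.0002,"tz":-0.0089,"rx":0.001,"ry":-0.146,"rz":0,"gripper":1},{"tx":0.0159,"ty":0.0002,"tz":-0.0113,"rx":0.001,"ry":-0.146,"rz":0,"gripper":1},{"tx":0.0112,"ty":0,"tz":0.0165,"rx":0,"ry":-0.145,"rz":0,"gripper":1},{"tx":0.0135,"ty":0,"tz":0.0148,"rx":0,"ry":-0.146,"rz":0,"gripper":1},{"tx":0.0155,"ty":0,"tz":0.0126,"rx":0,"ry":-0.145,"rz":0,"gripper":1},{"tx":0.0171,"ty":0,"tz":0.0103,"rx":0,"ry":-0.146,"rz":0,"gripper":1},{"tx":0.0185,"ty":0,"tz":0.0077,"rx":0,"ry":-0.145,"rz":0,"gripper":1},{"tx":0.0193,"ty":0,"tz":0.0049,"rx":0,"ry":-0.146,"rz":0,"gripper":1},{"tx":0,"ty":0,"tz":0,"rx":0,"ry":0,"rz":0,"gripper":1}]'

```text
time_s: 12.35
tool_pos: [500.7, 58.5, 153.9]
ee_rot: [-3.123, 0.879, 1.384]
ft_force: [-0.4, -1.1, -0.7]
gripper_width: 0.996
gripper_force: 0.0
```

```bash
cat >> plan.py <<'E'
def leanpose(th,c0=K):
    y=ux(pk); u=np.cos(th)*uR+np.sin(th)*y; n=-np.cos(th)*y+np.sin(th)*uR
    b=np.r_[c0[:2],8.]-1.0*y; return modpose(b+60*u+[0,0,.3],u,n)
E
python3 - <<'E'
from plan import *
s=status.observe();T=pose(s); print(s["time_s"],s["tool_pos"],s["ee_rot"])
im=eyes.grab_frame("wrist"); cv2.imwrite("pics/w6.png",im[:,:,::-1]); np.save("T6.npy",T)
C=np.array([[60,28,5],[60,-28,5],[60,28,-5],[60,-28,-5]],float)
for th in (3,5,7):
    G=leanpose(dg(th)); P=(G[:3,:3]@C.T).T+G[:3,3]
    print(th,"w5",np.round(project("wrist",P,np.load("T5.npy")),0).tolist(),"w6",np.round(project("wrist",P,T),0).tolist())
for c in mask_rect([2,110,30],[18,255,255],im,(150,60,480,330),20): print("  got",cv2.approxPolyDP(cv2.convexHull(c),1.5,True).reshape(-1,2).tolist())
cv2.imwrite("pics/v6.png",im[60:330,150:480,::-1])
E
```

```text
12.35 [500.68774541  58.47889914 153.88301909] [-3.12341767  0.87858698  1.38352981]
3 w5 [[278.0, 175.0], [350.0, 175.0], [279.0, 166.0], [349.0, 166.0]] w6 [[277.0, 241.0], [357.0, 242.0], [275.0, 236.0], [359.0, 237.0]]
5 w5 [[278.0, 171.0], [349.0, 171.0], [279.0, 163.0], [348.0, 162.0]] w6 [[276.0, 239.0], [358.0, 240.0], [274.0, 234.0], [360.0, 235.0]]
7 w5 [[279.0, 167.0], [349.0, 167.0], [280.0, 159.0], [348.0, 159.0]] w6 [[275.0, 237.0], [358.0, 238.0], [274.0, 231.0], [360.0, 232.0]]
  got [[350, 131], [358, 235], [278, 235], [276, 230], [286, 131]]
  got [[446, 195], [449, 198], [451, 213], [433, 214], [433, 209], [439, 195]]
```

View pics/v6.png

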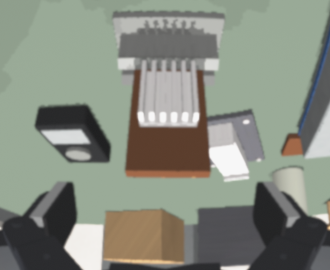

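The lean is about 6° toward the fins, and the module is centred in the view at x≈317 with its finned side facing the tool. I'll go in for the regrasp.

Run:
```python
from plan import *
G=leanpose(dg(6)); g=G[:3,3]+40*G[:3,0]; q,Rm=mk(pk,-dg(50),g); d=Rm[:,2]; print(g)
plan(pose(),[(q-30*d,Rm,30),(q,Rm,10)],1)
```

```text
[491.21691714   6.05644275 107.75218954]
-> n 2 [494.2  20.3 120. ]
{"tx": 0.0019, "ty": 0.0002, "tz": 0.0264, "rx": -0.002, "ry": 0.001, "rz": 0.003, "gripper": 1},
{"tx": 0.0019, "ty": 0.0001, "tz": 0.0263, "rx": -0.001, "ry": 0.002, "rz": 0.003, "gripper": 1},
-> n 4 [489.5  -2.2 100.7]
{"tx": -0, "ty": -0, "tz": 0.0075, "rx": -0, "ry": -0, "rz": 0, "gripper": 1},
{"tx": -0, "ty": -0, "tz": 0.0075, "rx": -0, "ry": -0, "rz": 0, "gripper": 1},
{"tx": -0, "ty": -0, "tz": 0.0075, "rx": -0, "ry": -0, "rz": 0, "gripper": 1},
{"tx": -0, "ty": -0, "tz": 0.0075, "rx": -0, "ry": -0, "rz": 0, "gripper": 1},
```

move_arm --motion '[{"tx":0.0019,"ty":0,"tz":0.0264,"rx":-0.002,"ry":0.001,"rz":0.003,"gripper":1},{"tx":0.0019,"ty":0,"tz":0.0263,"rx":-0.001,"ry":0.002,"rz":0.003,"gripper":1},{"tx":0,"ty":0,"tz":0.0075,"rx":0,"ry":0,"rz":0,"gripper":1},{"tx":0,"ty":0,"tz":0.0075,"rx":0,"ry":0,"rz":0,"gripper":1},{"tx":0,"ty":0,"tz":0.0075,"rx":0,"ry":0,"rz":0,"gripper":1},{"tx":0,"ty":0,"tz":0.0075,"rx":0,"ry":0,"rz":0,"gripper":1},{"tx":0,"ty":0,"tz":0,"rx":0,"ry":0,"rz":0,"gripper":1}]'

```text
time_s: 13.28
tool_pos: [490.8, -3.5, 103.5]
ee_rot: [3.132, 0.871, 1.356]
ft_force: [0.3, -0.5, -0.3]
gripper_width: 0.999
gripper_force: 0.0
```

Run:
```python
from plan import *
s=status.observe();T=pose(s); print(s["time_s"],s["tool_pos"],s["ee_rot"],s["ft_force"])
im=eyes.grab_frame("wrist"); cv2.imwrite("pics/w7.png",im[:,:,::-1])
C=np.array([[60,28,5],[60,-28,5],[60,28,-5],[60,-28,-5]],float)
for th in (4,6,8):
    G=leanpose(dg(th)); P=(G[:3,:3]@C.T).T+G[:3,3]
    print(th,np.round(project("wrist",P,T),0).tolist())
for c in mask_rect([2,110,30],[18,255,255],im,(200,150,430,380),40): print("  got",cv2.approxPolyDP(cv2.convexHull(c),1.5,True).reshape(-1,2).tolist())
```

```text
13.275 [490.77350481  -3.51120883 103.50271514] [3.13207394 0.87061414 1.35551774] [ 0.30082653 -0.45274829 -0.30109816]
4 [[251.0, 306.0], [373.0, 305.0], [246.0, 302.0], [377.0, 302.0]]
6 [[249.0, 305.0], [375.0, 304.0], [244.0, 300.0], [379.0, 299.0]]
8 [[247.0, 303.0], [377.0, 303.0], [242.0, 297.0], [381.0, 297.0]]
  got [[362, 150], [368, 191], [378, 299], [373, 303], [334, 305], [252, 304], [247, 298], [247, 287], [262, 150]]
```

move_arm --motion '[{"tx":0,"ty":0,"tz":0,"rx":0,"ry":0,"rz":0,"gripper":-1},{"tx":0,"ty":0,"tz":0,"rx":0,"ry":0,"rz":0,"gripper":-1},{"tx":0,"ty":0,"tz":0,"rx":0,"ry":0,"rz":0,"gripper":-1},{"tx":0,"ty":0,"tz":0,"rx":0,"ry":0,"rz":0,"gripper":-1},{"tx":0,"ty":0,"tz":0,"rx":0,"ry":0,"rz":0,"gripper":-1}]' --force 70

```text
time_s: 13.95
tool_pos: [491.3, -3.1, 104.1]
ee_rot: [3.13, 0.87, 1.354]
ft_force: [0.3, 1.6, 3.0]
gripper_width: 0.642
gripper_force: 73.1
```

Run:
```python
from plan import *
s=status.observe();T=pose(s); print(s["time_s"],s["tool_pos"],s["ee_rot"],s["ft_force"],s["gripper_width"],s["gripper_force"])
im=eyes.grab_frame("wrist"); cv2.imwrite("pics/w8.png",im[:,:,::-1]); np.save("T8.npy",T)
for c in mask_rect([2,110,30],[18,255,255],im,(200,150,430,380),40): print("  got",cv2.approxPolyDP(cv2.convexHull(c),1.5,True).reshape(-1,2).tolist())
C=np.array([[60,28,5],[60,-28,5],[60,28,-5],[60,-28,-5]],float)
G=leanpose(dg(6)); 
tc=(G[:3,3]-T[:3,3])@T[:3,1]; G[:3,3]-=tc*T[:3,1]; print("sidestep",tc)
P=(G[:3,:3]@C.T).T+G[:3,3]; print(np.round(project("wrist",P,T),0).tolist())
G[:3,1]=T[:3,1]*np.sign(T[:3,1]@G[:3,1]); G[:3,2]=np.cross(G[:3,0],G[:3,1]); G[:3,2]/=np.linalg.norm(G[:3,2]); G[:3,0]=np.cross(G[:3,1],G[:3,2])
X=np.linalg.inv(T)@G; np.save("X2.npy",X); print(X)
plan(T,[(T[:3,3]+60*G[:3,0],T[:3,:3],15)],-1)
```

```text
13.95 [491.30808545  -3.13648038 104.0830219 ] [3.1298635  0.87024529 1.35430233] [0.25180382 1.56721021 2.95535174] 0.6422278705196031 73.12326550483704
  got [[362, 150], [376, 245], [380, 298], [377, 301], [325, 305], [251, 303], [249, 291], [263, 150]]
sidestep -2.242412416349991
[[253.0, 304.0], [379.0, 303.0], [249.0, 299.0], [383.0, 298.0]]
[[-6.92938926e-01  2.02302006e-17 -7.20996286e-01  3.06869698e+01]
 [-1.81438227e-17 -1.00000000e+00 -6.10897923e-17 -5.68434189e-14]
 [-7.20996286e-01 -5.61241491e-18  6.92938926e-01  1.96014044e+01]
 [ 0.00000000e+00  0.00000000e+00  0.00000000e+00  1.00000000e+00]]
-> n 4 [492.2   3.1 163.8]
{"tx": -0.0104, "ty": -0, "tz": -0.0108, "rx": 0, "ry": 0, "rz": 0, "gripper": -1},
{"tx": -0.0104, "ty": -0, "tz": -0.0108, "rx": 0, "ry": 0, "rz": 0, "gripper": -1},
{"tx": -0.0104, "ty": -0, "tz": -0.0108, "rx": 0, "ry": 0, "rz": 0, "gripper": -1},
{"tx": -0.0104, "ty": -0, "tz": -0.0109, "rx": 0, "ry": 0, "rz": 0, "gripper": -1},
```

Run:
```python
from plan import *
for v in ("top","scene"):
    I=cv2.imread(f"pics/{v}0.png")[:,:,::-1].copy(); p=project(v,[535,-231,32])[0].astype(int)
    b=(p[0]-32,p[1]-32,p[0]+32,p[1]+32)
    for c in mask_rect([0,0,215],[180,40,255],I,b,20):
        W=onplane(v,c.reshape(-1,2),32).astype(np.float32); print(v,[np.round(x,1) for x in cv2.minAreaRect(W)])
# bar: w2 corners per plane
im=cv2.imread("pics/w2.png",0); T2=np.load("T2.npy"); x=ux(pb); y=np.array([-x[1],x[0],0])
c=np.array([535.4,-231,32.])
for a in (-45,0,45): print("across",a,[int(cv2.getRectSubPix(im,(1,1),tuple(project("wrist",c+a*x+o*y,T2)[0]))[0,0]) for o in range(-30,31,3)])
for o in (-12,12): print("along",o,[int(cv2.getRectSubPix(im,(1,1),tuple(project("wrist",c+a*x+o*y,T2)[0]))[0,0]) for a in range(-96,97,4)])
T=pose(); X=np.load("X2.npy")
def tgt(c,u,n):
    G=modpose(c,u,n)@np.linalg.inv(X); return G[:3,3],G[:3,:3]
T=T.copy(); T[:3,3]+=60*(T[:3,:3]@X[:3,0])
plan(T,[(*tgt([535.4,-231,95],-ux(pb),[0,0,-1.]),45)],-1)
```

```text
top [array([ 537.7, -235.4]), array([ 40.9, 148.1]), np.float64(10.5)]
scene [array([ 530.7, -233.4]), array([ 42.7, 136.6]), np.float64(10.5)]
across -45 [131, 132, 140, 227, 247, 247, 247, 247, 247, 247, 247, 247, 247, 247, 247, 247, 247, 236, 154, 134, 135]
across 0 [133, 134, 141, 228, 247, 247, 247, 247, 247, 247, 247, 247, 247, 247, 247, 247, 247, 235, 149, 136, 137]
across 45 [136, 136, 140, 221, 247, 247, 247, 247, 247, 247, 247, 247, 247, 247, 247, 247, 247, 237, 152, 140, 140]
along -12 [157, 158, 157, 173, 241, 245, 177, 232, 247, 247, 247, 247, 247, 247, 247, 247, 247, 247, 247, 247, 247, 247, 247, 247, 247, 247, 247, 247, 247, 247, 247, 247, 247, 247, 247, 247, 247, 247, 247, 247, 247, 246, 168, 123, 121, 130, 141, 114, 130]
along 12 [157, 157, 158, 180, 240, 241, 180, 236, 247, 247, 247, 247, 247, 247, 247, 247, 247, 247, 247, 247, 247, 247, 247, 247, 247, 247, 247, 247, 247, 247, 247, 247, 247, 247, 247, 247, 247, 247, 247, 247, 247, 246, 165, 124, 121, 129, 143, 114, 140]
-> n 11 [ 541.8 -265.8   86.5]
{"tx": -0.0094, "ty": 0.0094, "tz": 0.0221, "rx": -0.001, "ry": 0.
[... 316 characters left out ...]
r": -1},
{"tx": -0.0215, "ty": 0.0068, "tz": 0.0126, "rx": -0.001, "ry": 0.151, "rz": -0.04, "gripper": -1},
{"tx": -0.0234, "ty": 0.0059, "tz": 0.0092, "rx": -0.001, "ry": 0.15, "rz": -0.04, "gripper": -1},
{"tx": -0.0247, "ty": 0.0049, "tz": 0.0056, "rx": -0.001, "ry": 0.151, "rz": -0.039, "gripper": -1},
{"tx": -0.0255, "ty": 0.0039, "tz": 0.0018, "rx": -0, "ry": 0.15, "rz": -0.04, "gripper": -1},
{"tx": -0.0256, "ty": 0.0029, "tz": -0.002, "rx": -0.001, "ry": 0.151, "rz": -0.039, "gripper": -1},
{"tx": -0.0251, "ty": 0.0019, "tz": -0.0059, "rx": -0, "ry": 0.15, "rz": -0.04, "gripper": -1},
{"tx": -0.024, "ty": 0.001, "tz": -0.0096, "rx": -0.001, "ry": 0.151, "rz": -0.039, "gripper": -1},
```

move_arm --motion '[{"tx":-0.0104,"ty":0,"tz":-0.0108,"rx":0,"ry":0,"rz":0,"gripper":-1},{"tx":-0.0104,"ty":0,"tz":-0.0108,"rx":0,"ry":0,"rz":0,"gripper":-1},{"tx":-0.0104,"ty":0,"tz":-0.0108,"rx":0,"ry":0,"rz":0,"gripper":-1},{"tx":-0.0104,"ty":0,"tz":-0.0108,"rx":0,"ry":0,"rz":0,"gripper":-1},{"tx":-0.0094,"ty":0.0094,"tz":0.0221,"rx":-0.001,"ry":0.15,"rz":-0.04,"gripper":-1},{"tx":-0.013,"ty":0.0089,"tz":0.0205,"rx":-0.001,"ry":0.15,"rz":-0.04,"gripper":-1},{"tx":-0.0162,"ty":0.0083,"tz":0.0183,"rx":-0.001,"ry":0.15,"rz":-0.04,"gripper":-1},{"tx":-0.0191,"ty":0.0076,"tz":0.0156,"rx":0,"ry":0.15,"rz":-0.04,"gripper":-1},{"tx":-0.0215,"ty":0.0068,"tz":0.0126,"rx":-0.001,"ry":0.15,"rz":-0.04,"gripper":-1},{"tx":-0.0234,"ty":0.0059,"tz":0.0092,"rx":-0.001,"ry":0.15,"rz":-0.04,"gripper":-1},{"tx":-0.0247,"ty":0.0049,"tz":0.0056,"rx":-0.001,"ry":0.15,"rz":-0.04,"gripper":-1},{"tx":-0.0255,"ty":0.0039,"tz":0.0018,"rx":0,"ry":0.15,"rz":-0.04,"gripper":-1},{"tx":-0.0256,"ty":0.0029,"tz":-0.002,"rx":-0.001,"ry":0.15,"rz":-0.04,"gripper":-1},{"tx":-0.0251,"ty":0.0019,"tz":-0.0059,"rx":0,"ry":0.15,"rz":-0.04,"gripper":-1},{"tx":-0.024,"ty":0.001,"tz":-0.0096,"rx":-0.001,"ry":0.15,"rz":-0.04,"gripper":-1},{"tx":0,"ty":0,"tz":0,"rx":0,"ry":0,"rz":0,"gripper":-1},{"tx":0,"ty":0,"tz":0,"rx":0,"ry":0,"rz":0,"gripper":-1}]'

```text
time_s: 16.12
tool_pos: [541.4, -266.1, 86.3]
ee_rot: [-3.141, -0.801, 1.754]
ft_force: [0.4, 0.7, -2.3]
gripper_width: 0.646
gripper_force: 74.5
```

Run:
```python
from plan import *
s=status.observe();T=pose(s); G=T@np.load("X2.npy"); print(s["time_s"],s["tool_pos"],s["ee_rot"],s["ft_force"],s["gripper_width"],s["gripper_force"]); print(G[:3,3],G[:3,0],G[:3,2])
im=eyes.grab_frame("wrist"); cv2.imwrite("pics/w9.png",im[:,:,::-1]); np.save("T9.npy",T)
sc=eyes.grab_frame("scene"); cv2.imwrite("pics/s9.png",sc[:,:,::-1]); p=project("scene",[535,-231,60])[0].astype(int); print(p)
C=np.array([[60,28,-5],[60,-28,-5],[-60,28,-5],[-60,-28,-5],[-60,28,5],[-60,-28,5]],float); P=(G[:3,:3]@C.T).T+G[:3,3]
print("wrist",np.round(project("wrist",P,T),0).tolist()); print("scene",np.round(project("scene",P),0).tolist())
for c in mask_rect([2,90,20],[18,255,255],im,(200,60,430,380),40): print("  w",cv2.approxPolyDP(cv2.convexHull(c),1.5,True).reshape(-1,2).tolist())
for c in mask_rect([2,90,20],[18,255,255],sc,(p[0]-40,p[1]-45,p[0]+40,p[1]+45),20): print("  s",cv2.approxPolyDP(cv2.convexHull(c),1.5,True).reshape(-1,2).tolist())
c=cv2.resize(sc[p[1]-50:p[1]+50,p[0]-50:p[0]+50],(400,400),interpolation=cv2.INTER_CUBIC); cv2.imwrite("pics/v9.png",np.hstack([c,im[:,120:520]])[:,:,::-1])
```

```text
16.125 [ 541.442347   -266.06089773   86.30962431] [-3.14118571 -0.80137435  1.75445428] [ 0.36459013  0.71188916 -2.29806984] 0.6455341707283184 74.53696846961975
[ 534.96411617 -231.22871499   94.71538078] [ 0.18291432 -0.98312126  0.00386461] [ 4.28554363e-04 -3.85119387e-03 -9.99992492e-01]
[287 138]
wrist [[248.0, 298.0], [382.0, 298.0], [270.0, 100.0], [360.0, 100.0], [271.0, 111.0], [358.0, 111.0]]
scene [[283.0, 115.0], [268.0, 122.0], [304.0, 139.0], [289.0, 147.0], [304.0, 141.0], [289.0, 149.0]]
  w [[355, 103], [378, 252], [380, 298], [372, 301], [261, 303], [249, 300], [248, 290], [258, 179], [268, 105]]
  s [[272, 119], [285, 114], [305, 138], [290, 146], [275, 128]]
  s [[256, 144], [263, 159], [247, 162], [247, 148]]
```

View pics/v9.png

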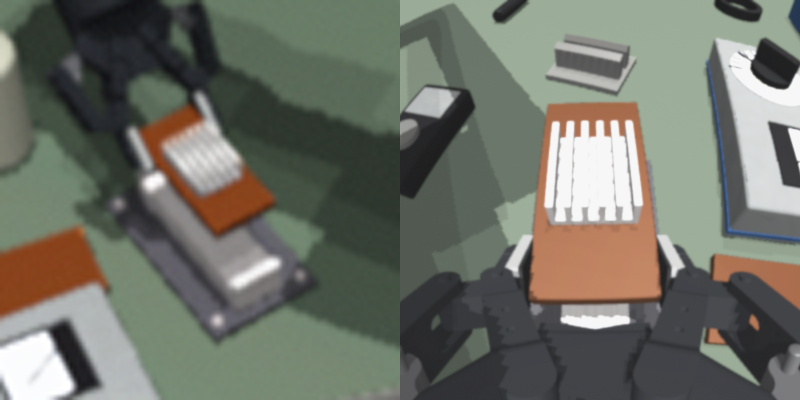

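The scene view at left shows the module, fins up, held level over the bar. The wrist view agrees with the predicted pose within about 3 px. I'll lower it.

move_arm --motion '[{"tx":-0.0077,"ty":0,"tz":0.0065,"rx":0,"ry":0,"rz":0,"gripper":-1},{"tx":-0.0072,"ty":0,"tz":0.007,"rx":0,"ry":0,"rz":0,"gripper":-1},{"tx":-0.0072,"ty":0,"tz":0.007,"rx":0,"ry":0,"rz":0,"gripper":-1},{"tx":-0.0072,"ty":0,"tz":0.007,"rx":0,"ry":0,"rz":0,"gripper":-1},{"tx":-0.0072,"ty":0,"tz":0.007,"rx":0,"ry":0,"rz":0,"gripper":-1},{"tx":0,"ty":0,"tz":0,"rx":0,"ry":0,"rz":0,"gripper":-1}]'

```text
time_s: 16.98
tool_pos: [541.3, -266.2, 35.0]
ee_rot: [-3.14, -0.804, 1.753]
ft_force: [0.2, -0.3, -2.0]
gripper_width: 0.645
gripper_force: 74.6
```

Run:
```python
from plan import *
s=status.observe();T=pose(s); G=T@np.load("X2.npy"); print(s["time_s"],s["tool_pos"],s["ee_rot"],s["ft_force"],s["gripper_force"]); print(G[:3,3],G[:3,0])
sc=eyes.grab_frame("scene"); cv2.imwrite("pics/s10.png",sc[:,:,::-1]); p=project("scene",[535,-231,40])[0].astype(int)
b=(p[0]-45,p[1]-45,p[0]+45,p[1]+45)
def f(n,cs,z):
    for c in cs: W=onplane("scene",c.reshape(-1,2),z); h=cv2.convexHull(W.astype(np.float32)).reshape(-1,2); x=ux(pb); y=np.array([-x[1],x[0],0]); d=h-B[:2]; print(n,len(c),"along",np.round([(d@x[:2]).min(),(d@x[:2]).max()],1),"across",np.round([(d@y[:2]).min(),(d@y[:2]).max()],1))
f("module",mask_rect([2,90,20],[18,255,255],sc,b,20),G[2,3]+5); f("white",mask_rect([0,0,210],[180,40,255],sc,b,6),40)
I=cv2.imread("pics/scene0.png")[:,:,::-1].copy(); f("white0@32",mask_rect([0,0,215],[180,40,255],I,b,20),32); f("bed0@8",mask_rect([110,8,60],[140,60,215],I,b,20),8)
```

```text
16.975 [ 541.30611114 -266.22441898   34.98290171] [-3.14023933 -0.80351472  1.75345255] [ 0.22025668 -0.30874726 -2.04844457] 74.55955266952515
[ 534.847819   -231.40691728   43.46448233] [ 0.1826014  -0.98318551  0.00172383]
module 65 along [-55.4  17.3] across [-164.9  -88. ]
module 98 along [-65.3  62.3] across [-24.3  34. ]
white 45 along [20.4 80.5] across [-204.2 -161.1]
white 20 along [63.2 72.4] across [-16.5  18.4]
white 29 along [-42.3 -26.6] across [-4.1 36.6]
white0@32 73 along [-69.8  66.7] across [-16.3  26.5]
white0@32 46 along [14.7 75.3] across [-202.5 -159.1]
bed0@8 184 along [-81.6  84.4] across [-45.1  52. ]
```

move_arm --motion '[{"tx":-0.0014,"ty":0,"tz":0.0014,"rx":0,"ry":0,"rz":0,"gripper":-1},{"tx":-0.0011,"ty":0,"tz":0.0011,"rx":0,"ry":0,"rz":0,"gripper":-1},{"tx":-0.0007,"ty":0,"tz":0.0007,"rx":0,"ry":0,"rz":0,"gripper":-1},{"tx":0,"ty":0,"tz":0,"rx":0,"ry":0,"rz":0,"gripper":-1}]'

```text
time_s: 17.52
tool_pos: [541.8, -266.5, 31.7]
ee_rot: [3.141, -0.802, 1.755]
ft_force: [0.8, 0.5, -2.4]
gripper_width: 0.641
gripper_force: 74.6
```

move_arm --motion '[{"tx":-0.0007,"ty":0,"tz":0.0007,"rx":0,"ry":0,"rz":0,"gripper":-1},{"tx":0,"ty":0,"tz":0,"rx":0,"ry":0,"rz":0,"gripper":-1}]'

```text
time_s: 17.77
tool_pos: [541.7, -266.5, 30.7]
ee_rot: [3.141, -0.802, 1.755]
ft_force: [0.2, -0.7, -1.7]
gripper_width: 0.645
gripper_force: 74.6
```

move_arm --motion '[{"tx":-0.0007,"ty":0,"tz":0.0007,"rx":0,"ry":0,"rz":0,"gripper":-1},{"tx":0,"ty":0,"tz":0,"rx":0,"ry":0,"rz":0,"gripper":-1}]'

```text
time_s: 18.02
tool_pos: [541.8, -266.5, 29.9]
ee_rot: [3.141, -0.802, 1.755]
ft_force: [-0.9, -0.6, -1.2]
gripper_width: 0.637
gripper_force: 74.6
```

move_arm --motion '[{"tx":-0.0006,"ty":0,"tz":0.0005,"rx":0,"ry":0,"rz":0,"gripper":-1},{"tx":0,"ty":0,"tz":0,"rx":0,"ry":0,"rz":0,"gripper":-1}]'

```text
time_s: 18.27
tool_pos: [541.8, -266.6, 29.3]
ee_rot: [3.141, -0.802, 1.755]
ft_force: [-0.0, -1.0, 1.6]
gripper_width: 0.639
gripper_force: 74.6
```

move_arm --motion '[{"tx":-0.0006,"ty":0,"tz":0.0005,"rx":0,"ry":0,"rz":0,"gripper":-1},{"tx":0,"ty":0,"tz":0,"rx":0,"ry":0,"rz":0,"gripper":-1}]'

```text
time_s: 18.52
tool_pos: [541.8, -266.6, 28.6]
ee_rot: [3.141, -0.802, 1.755]
ft_force: [-0.2, -1.4, 2.7]
gripper_width: 0.642
gripper_force: 74.7
```

Contact shows at about 5 N. I'll release and back off along the tool axis.

move_arm --motion '[{"tx":0,"ty":0,"tz":0,"rx":0,"ry":0,"rz":0,"gripper":0.3},{"tx":0,"ty":0,"tz":0,"rx":0,"ry":0,"rz":0,"gripper":0.5},{"tx":0,"ty":0,"tz":0,"rx":0,"ry":0,"rz":0,"gripper":0.7},{"tx":0,"ty":0,"tz":0,"rx":0,"ry":0,"rz":0,"gripper":0.7},{"tx":0,"ty":0,"tz":-0.015,"rx":0,"ry":0,"rz":0,"gripper":0.7},{"tx":0,"ty":0,"tz":-0.03,"rx":0,"ry":0,"rz":0,"gripper":0.7},{"tx":0,"ty":0,"tz":-0.045,"rx":0,"ry":0,"rz":0,"gripper":0.7},{"tx":0,"ty":0,"tz":-0.05,"rx":0,"ry":0,"rz":0,"gripper":1}]'

```text
time_s: 19.52
tool_pos: [560.1, -366.7, 127.2]
ee_rot: [3.141, -0.801, 1.755]
ft_force: [1.1, -0.2, -0.7]
gripper_width: 0.999
gripper_force: 0.0
```

Run:
```python
from plan import *
s=status.observe();T=pose(s); print(s["time_s"],s["tool_pos"],s["ee_rot"],s["ft_force"])
im=eyes.grab_frame("wrist"); cv2.imwrite("pics/w11.png",im[:,:,::-1]); np.save("T11.npy",T)
sc=eyes.grab_frame("scene"); cv2.imwrite("pics/s11.png",sc[:,:,::-1]); tp=eyes.grab_frame("top"); cv2.imwrite("pics/t11.png",tp[:,:,::-1])
x=ux(pb); y=np.array([-x[1],x[0],0]); b0=np.array([535.3,-233.])
def f(v,n,cs,z):
    for c in cs: W=onplane(v,c.reshape(-1,2),z,T); d=W-b0; print(v,n,len(c),"along",np.round([(d@x[:2]).min(),(d@x[:2]).max()],1),"across",np.round([(d@y[:2]).min(),(d@y[:2]).max()],1),"ang",round(cv2.minAreaRect(W.astype(np.float32))[2],1))
for v,i in (("wrist",im),("scene",sc),("top",tp)):
    p=project(v,[535,-232,40],T)[0].astype(int); k={"wrist":100,"scene":40,"top":32}[v]; b=(max(0,p[0]-k),max(0,p[1]-k),p[0]+k,p[1]+k)
    f(v,"module",mask_rect([2,90,20],[18,255,255],i,b,40),42); f(v,"white",mask_rect([0,0,200],[180,40,255],i,b,5),40)
c=cv2.resize(sc[90:190,237:337],(400,400),interpolation=cv2.INTER_CUBIC); cv2.imwrite("pics/v11.png",np.hstack([c,im[:,120:520]])[:,:,::-1])
```

```text
19.525 [ 560.14058211 -366.67749232  127.18862515] [ 3.14135686 -0.80142438  1.75484834] [ 1.06294593 -0.21733203 -0.65719571]
wrist module 308 along [-63.7  58.6] across [-27.6  28.5] ang 11.3
wrist module 143 along [-91.8 -29.3] across [-90.2 -69.5] ang 1.3
wrist white 291 along [-21.2  45.1] across [-22.   23.5] ang 11.1
wrist white 117 along [-73.9 -62.5] across [-21.3  21.2] ang 10.6
wrist white 86 along [68.6 77.3] across [-22.3  21.9] ang 10.6
wrist white 26 along [-90. -82.] across [-39.4 -31.9] ang 7.3
wrist white 25 along [-89.4 -82.2] across [31.7 39.3] ang 11.3
wrist white 17 along [42.4 48.6] across [-39.  -32.5] ang 12.1
wrist white 15 along [42.2 49.8] across [32.  38.5] ang 47.3
scene module 100 along [-60.   61.4] across [-26.2  35.2] ang 11.6
scene module 54 along [-54.6  14.6] across [-147.1  -86.5] ang 80.5
scene white 39 along [-25.7   6. ] across [-7.8 33.3] ang 14.1
scene white 27 along [24.6 68. ] across [-183.  -161.5] ang 1.6
scene white 25 along [64.3 75.2] across [-19.1  25.4] ang 11.5
scene white 20 along [-76.3 -67.2] across [-15.2  23.1] ang 13.3
top module 51 along [-74.2  -3.6] across [-124.2  -79.7] ang 1.0
top module 53 along [ 3.1 58.9] across [-26.9  28.1] ang 12.4
top white 44 along [-29.3  19.8] across [-24.2  16. ] ang 10.6
top white 24 along [61.3 72.6] across [-20.2  19.8] ang 10.7
```

View pics/v11.png

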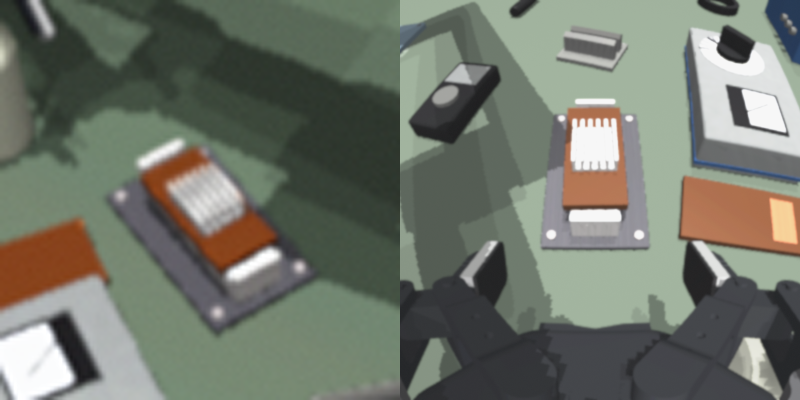

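The module lies fins up between the stops: (595,155) in the wrist half of the picture, (205,195) in the scene half. I'll take one overhead wrist frame on the way to the knob, to measure the centring and the knob.

Run:
```python
from plan import *
plan(pose(),[(np.array([547,-297,220.]),Rt(pb,0))],1)
```

```text
-> n 5 [ 547. -297.  220.]
{"tx": 0.0234, "ty": -0, "tz": -0.0025, "rx": 0.001, "ry": -0.159, "rz": 0, "gripper": 1},
{"tx": 0.0227, "ty": -0, "tz": -0.0061, "rx": 0.001, "ry": -0.159, "rz": 0, "gripper": 1},
{"tx": 0.0214, "ty": -0, "tz": -0.0096, "rx": 0, "ry": -0.159, "rz": 0.001, "gripper": 1},
{"tx": 0.0197, "ty": -0.0001, "tz": -0.0129, "rx": 0.001, "ry": -0.159, "rz": 0, "gripper": 1},
{"tx": 0.0173, "ty": -0.0001, "tz": -0.0159, "rx": 0, "ry": -0.159, "rz": 0.001, "gripper": 1},
```

move_arm --motion '[{"tx":0.0234,"ty":0,"tz":-0.0025,"rx":0.001,"ry":-0.159,"rz":0,"gripper":1},{"tx":0.0227,"ty":0,"tz":-0.0061,"rx":0.001,"ry":-0.159,"rz":0,"gripper":1},{"tx":0.0214,"ty":0,"tz":-0.0096,"rx":0,"ry":-0.159,"rz":0.001,"gripper":1},{"tx":0.0197,"ty":0,"tz":-0.0129,"rx":0.001,"ry":-0.159,"rz":0,"gripper":1},{"tx":0.0173,"ty":0,"tz":-0.0159,"rx":0,"ry":-0.159,"rz":0.001,"gripper":1},{"tx":0,"ty":0,"tz":0,"rx":0,"ry":0,"rz":0,"gripper":1}]'

```text
time_s: 20.42
tool_pos: [546.9, -290.1, 220.5]
ee_rot: [-3.141, -0.004, 1.759]
ft_force: [0.2, -0.4, -0.2]
gripper_width: 0.999
gripper_force: 0.0
```

Run:
```python
from plan import *
s=status.observe();T=pose(s); print(s["time_s"],s["tool_pos"],s["ee_rot"])
im=eyes.grab_frame("wrist"); cv2.imwrite("pics/w12.png",im[:,:,::-1]); np.save("T12.npy",T)
x=ux(pb); y=np.array([-x[1],x[0],0]); b0=np.array([535.3,-233.])
def f(n,cs,z):
    for c in cs: W=onplane("wrist",c.reshape(-1,2),z,T); d=W-b0; print(n,len(c),"along",np.round([(d@x[:2]).min(),(d@x[:2]).max()],1),"across",np.round([(d@y[:2]).min(),(d@y[:2]).max()],1),"ang",round(cv2.minAreaRect(W.astype(np.float32))[2],1))
p=project("wrist",[535,-232,40],T)[0].astype(int); k=150; b=(max(0,p[0]-k),max(0,p[1]-k),p[0]+k,p[1]+k)
f("module",mask_rect([2,90,20],[18,255,255],im,b,40),42); f("white",mask_rect([0,0,200],[180,40,255],im,b,10),40)
print("screws at z=9:"); f("w8",mask_rect([0,0,200],[180,40,255],im,b,10),9)
# console / knob
print("knob px",project("wrist",[687,-24,87],T),"console",project("wrist",[700,-79,50],T))
# scene view: dial white, black knob inside
for v,i in (("scene",cv2.imread("pics/s11.png")[:,:,::-1].copy()),("top",cv2.imread("pics/top0.png")[:,:,::-1].copy()),("wrist",im)):
    p=project(v,[687,-24,60],T)[0].astype(int); k=25 if v!="wrist" else 70; b=(max(0,p[0]-k),max(0,p[1]-k),p[0]+k,p[1]+k)
    for c in mask_rect([0,0,0],[180,255,75],i,b,15): 
        m=cv2.fitEllipse(c); W=onplane(v,c.reshape(-1,2),74,T); print(v,"black",len(c),[np.round(q,1) for q in m],"world mid",np.round(cv2.minAreaRect(W.astype(np.float32))[0],1),cv2.minAreaRect(W.astype(np.float32))[1:])
```

```text
20.425 [ 546.893745   -290.14525053  220.54360104] [-3.14086911 -0.00424683  1.7591523 ]
module 330 along [-58.1  59.2] across [-27.3  28.3] ang 11.3
module 257 along [-84.4  -5.2] across [-169.6  -73. ] ang 89.5
white 299 along [  8.7 151. ] across [-163.4 -115.1] ang 9.5
white 203 along [-25.9  27.3] across [-20.9  22.3] ang 10.5
white 109 along [60.1 76.2] across [-21.6  21.6] ang 12.4
white 23 along [65.2 73.8] across [-40.9 -32.7] ang 10.5
white 21 along [65.7 73.3] across [32.7 39.8] ang 11.1
white 20 along [-70.4 -62.8] across [32.  39.5] ang 9.1
white 19 along [-69.9 -63.4] across [-40.4 -33. ] ang 11.0
screws at z=9:
w8 299 along [  8.9 165.2] across [-179.4 -126.4] ang 9.5
w8 203 along [-29.1  29.4] across [-23.   24.5] ang 10.5
w8 109 along [65.4 83.1] across [-23.7  23.8] ang 12.4
w8 23 along [71.  80.4] across [-44.9 -35.9] ang 10.5
w8 21 along [71.6 79.8] across [35.9 43.8] ang 11.1
w8 20 along [-77.9 -69.6] across [35.2 43.4] ang 9.1
w8 19 along [-77.3 -70.2] across [-44.3 -36.2] ang 11.0
knob px [[498.04512543 -31.0539531 ]] console [[487.88366886  25.55865702]]
scene
[... 275 characters left out ...]
3711, 20.449935913085938), 1.7898954153060913)
scene black 17 [array([257.5, 182.4]), array([4.8, 5.9]), np.float64(151.0)] world mid [ 680.9 -102. ] ((20.08116912841797, 13.531691551208496), 81.24544525146484)
top black 35 [array([346.3, 150.5]), array([10.2, 12.1]), np.float64(58.0)] world mid [692.4 -26.2] ((42.72848892211914, 41.456260681152344), 0.9552595615386963)
top black 79 [array([349.1, 167.6]), array([ 1.6, 40.8]), np.float64(89.9)] world mid [625.  -37.9] ((7.664700031280518, 145.57003784179688), 0.9637102484703064)
wrist black 36 [array([470.2,  44.2]), array([ 6.4, 16.8]), np.float64(99.4)] world mid [ 671.5 -117.2] ((18.248001098632812, 7.263192176818848), 19.626447677612305)
```

The module is centred within about 1 mm of the bed's screw pattern, and its angle is within about 1°. Next, a look at the knob.

Run:
```python
from plan import *
plan(pose(),[(np.array([745,-72,200.]),Rt(dg(140),0))],1,45,.15)
```

```text
-> n 7 [745. -72. 200.]
{"tx": 0.0256, "ty": 0.0337, "tz": 0.0028, "rx": 0, "ry": -0.001, "rz": -0.098, "gripper": 1},
{"tx": 0.0222, "ty": 0.036, "tz": 0.0028, "rx": 0, "ry": -0.001, "rz": -0.098, "gripper": 1},
{"tx": 0.0185, "ty": 0.038, "tz": 0.0028, "rx": 0, "ry": -0.001, "rz": -0.098, "gripper": 1},
{"tx": 0.0147, "ty": 0.0396, "tz": 0.0028, "rx": 0, "ry": -0.001, "rz": -0.098, "gripper": 1},
{"tx": 0.0108, "ty": 0.0409, "tz": 0.0027, "rx": 0, "ry": -0.001, "rz": -0.098, "gripper": 1},
{"tx": 0.0067, "ty": 0.0417, "tz": 0.0028, "rx": 0, "ry": -0.001, "rz": -0.098, "gripper": 1},
{"tx": 0.0027, "ty": 0.0422, "tz": 0.0027, "rx": 0, "ry": -0.001, "rz": -0.098, "gripper": 1},
```

move_arm --motion '[{"tx":0.0256,"ty":0.0337,"tz":0.0028,"rx":0,"ry":0,"rz":-0.098,"gripper":1},{"tx":0.0222,"ty":0.036,"tz":0.0028,"rx":0,"ry":0,"rz":-0.098,"gripper":1},{"tx":0.0185,"ty":0.038,"tz":0.0028,"rx":0,"ry":0,"rz":-0.098,"gripper":1},{"tx":0.0147,"ty":0.0396,"tz":0.0028,"rx":0,"ry":0,"rz":-0.098,"gripper":1},{"tx":0.0108,"ty":0.0409,"tz":0.0028,"rx":0,"ry":0,"rz":-0.098,"gripper":1},{"tx":0.0067,"ty":0.0417,"tz":0.0028,"rx":0,"ry":0,"rz":-0.098,"gripper":1},{"tx":0.0027,"ty":0.0422,"tz":0.0028,"rx":0,"ry":0,"rz":-0.098,"gripper":1},{"tx":0,"ty":0,"tz":0,"rx":0,"ry":0,"rz":0,"gripper":1}]'

```text
time_s: 21.48
tool_pos: [746.7, -73.3, 194.8]
ee_rot: [3.14, -0.012, 2.443]
ft_force: [-0.2, -0.6, -0.4]
gripper_width: 1.0
gripper_force: 0.0
```

Run:
```python
from plan import *
s=status.observe();T=pose(s); print(s["time_s"],s["tool_pos"],s["ee_rot"])
im=eyes.grab_frame("wrist"); cv2.imwrite("pics/w13.png",im[:,:,::-1]); np.save("T13.npy",T)
# rectify to the plane of the bar's top (87 mm), 0.5 mm/px, rows down = -x, cols right = -y
c=np.array([687,-24.]); 
def rect(z,h=60,s=.5):
    n=int(2*h/s); a,b=np.meshgrid(np.arange(n),np.arange(n)); P=np.c_[(c[0]+h-b.ravel()*s),(c[1]+h-a.ravel()*s),np.full(n*n,z)]
    m=project("wrist",P,T).reshape(n,n,2).astype(np.float32); return cv2.remap(im,m[...,0],m[...,1],cv2.INTER_LINEAR)
r87=rect(87); r52=rect(52,80,.65)
cv2.imwrite("pics/v13.png",np.hstack([cv2.resize(r87,(360,360)),cv2.resize(r52,(360,360))])[:,:,::-1])
hsv=cv2.cvtColor(r52,cv2.COLOR_RGB2HSV); m=cv2.inRange(hsv,np.array([0,0,0]),np.array([180,255,90]))
print(project("wrist",[[687,-24,87]],T))
```

```text
21.475 [746.68057332 -73.31245286 194.8443396 ] [ 3.14047186 -0.01246863  2.44286427]
[[313.76159347 102.3357679 ]]
```

View pics/v13.png

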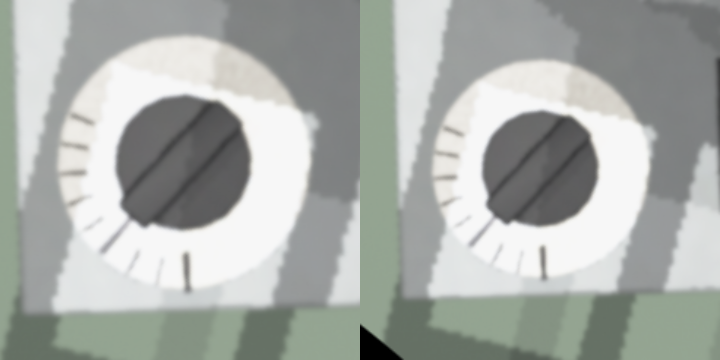

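The rectified view shows the knob axis at about (692, −24.5). The pointer sits about 43° clockwise from straight down and the zero tick about −2°, so the knob needs about 45° anticlockwise. That was my 11th picture, one over the limit of 10, so I'll view no more and work from numbers only.

Run:
```python
from plan import *
plan(pose(),[(np.array([692,-24.5,130.]),Rt(dg(136.7),0)),(np.array([692,-24.5,74.]),Rt(dg(136.7),0),20)],1,40)
```

```text
-> n 3 [692.  -24.5 130. ]
{"tx": 0.0243, "ty": 0.0013, "tz": 0.0221, "rx": -0, "ry": -0.004, "rz": 0.018, "gripper": 1},
{"tx": 0.0244, "ty": 0.0009, "tz": 0.022, "rx": -0, "ry": -0.004, "rz": 0.018, "gripper": 1},
{"tx": 0.0246, "ty": 0.0004, "tz": 0.0219, "rx": -0, "ry": -0.004, "rz": 0.019, "gripper": 1},
-> n 3 [692.  -24.5  74. ]
{"tx": 0, "ty": -0, "tz": 0.0187, "rx": -0, "ry": 0, "rz": -0, "gripper": 1},
{"tx": 0, "ty": -0, "tz": 0.0186, "rx": -0, "ry": 0, "rz": -0, "gripper": 1},
{"tx": 0, "ty": -0, "tz": 0.0187, "rx": -0, "ry": 0, "rz": -0, "gripper": 1},
```

move_arm --motion '[{"tx":0.0243,"ty":0.0013,"tz":0.022,"rx":0,"ry":-0.004,"rz":0.018,"gripper":1},{"tx":0.0244,"ty":0.0009,"tz":0.022,"rx":0,"ry":-0.004,"rz":0.018,"gripper":1},{"tx":0.0246,"ty":0.0004,"tz":0.022,"rx":0,"ry":-0.004,"rz":0.018,"gripper":1},{"tx":0,"ty":0,"tz":0,"rx":0,"ry":0,"rz":0,"gripper":1}]'

```text
time_s: 22.02
tool_pos: [689.1, -25.0, 130.3]
ee_rot: [-3.14, -0.001, 2.385]
ft_force: [0.9, -0.5, 0.1]
gripper_width: 0.998
gripper_force: 0.0
```

Run:
```python
from plan import *
s=status.observe(); print(s["time_s"],s["tool_pos"],s["ee_rot"])
plan(pose(),[(np.array([692,-24.5,74.]),Rt(dg(136.7),0),15)],1,40)
```

```text
22.025 [689.12187856 -25.01234017 130.28548725] [-3.13970636e+00 -1.33500444e-03  2.38467172e+00]
-> n 4 [692.  -24.5  74. ]
{"tx": -0.0005, "ty": 0.0006, "tz": 0.0141, "rx": -0, "ry": -0, "rz": -0, "gripper": 1},
{"tx": -0.0004, "ty": 0.0006, "tz": 0.0141, "rx": -0.001, "ry": -0, "rz": -0, "gripper": 1},
{"tx": -0.0005, "ty": 0.0006, "tz": 0.014, "rx": -0, "ry": -0.001, "rz": -0.001, "gripper": 1},
{"tx": -0.0004, "ty": 0.0006, "tz": 0.0141, "rx": -0.001, "ry": -0, "rz": -0, "gripper": 1},
```

move_arm --motion '[{"tx":-0.0005,"ty":0.0006,"tz":0.014,"rx":0,"ry":0,"rz":0,"gripper":1},{"tx":-0.0004,"ty":0.0006,"tz":0.014,"rx":0,"ry":0,"rz":0,"gripper":1},{"tx":-0.0005,"ty":0.0006,"tz":0.014,"rx":0,"ry":0,"rz":0,"gripper":1},{"tx":-0.0004,"ty":0.0006,"tz":0.014,"rx":0,"ry":0,"rz":0,"gripper":1},{"tx":0,"ty":0,"tz":0,"rx":0,"ry":0,"rz":0,"gripper":0},{"tx":0,"ty":0,"tz":0,"rx":0,"ry":0,"rz":0,"gripper":-0.4},{"tx":0,"ty":0,"tz":0,"rx":0,"ry":0,"rz":0,"gripper":-0.4},{"tx":0,"ty":0,"tz":0,"rx":0,"ry":0,"rz":0,"gripper":-1},{"tx":0,"ty":0,"tz":0,"rx":0,"ry":0,"rz":0,"gripper":-1},{"tx":0,"ty":0,"tz":0,"rx":0,"ry":0,"rz":0,"gripper":-1}]' --force 30

```text
time_s: 23.28
tool_pos: [694.8, -25.5, 78.3]
ee_rot: [-3.141, 0.005, 2.386]
ft_force: [-5.8, -3.9, 4.1]
gripper_width: 0.158
gripper_force: 34.0
```

move_arm --motion '[{"tx":0,"ty":0,"tz":0,"rx":0,"ry":0,"rz":-0.08,"gripper":-1},{"tx":0,"ty":0,"tz":0,"rx":0,"ry":0,"rz":-0.08,"gripper":-1},{"tx":0,"ty":0,"tz":0,"rx":0,"ry":0,"rz":-0.08,"gripper":-1},{"tx":0,"ty":0,"tz":0,"rx":0,"ry":0,"rz":-0.08,"gripper":-1},{"tx":0,"ty":0,"tz":0,"rx":0,"ry":0,"rz":-0.08,"gripper":-1},{"tx":0,"ty":0,"tz":0,"rx":0,"ry":0,"rz":-0.08,"gripper":-1},{"tx":0,"ty":0,"tz":0,"rx":0,"ry":0,"rz":-0.08,"gripper":-1},{"tx":0,"ty":0,"tz":0,"rx":0,"ry":0,"rz":-0.08,"gripper":-1},{"tx":0,"ty":0,"tz":0,"rx":0,"ry":0,"rz":-0.06,"gripper":-1},{"tx":0,"ty":0,"tz":0,"rx":0,"ry":0,"rz":0,"gripper":-1}]'

```text
time_s: 24.52
tool_pos: [695.5, -23.8, 78.3]
ee_rot: [-3.14, 0.005, 3.086]
ft_force: [-3.5, 0.9, 5.6]
gripper_width: 0.151
gripper_force: 34.2
```

```bash
python3 -c "
from h import *
s=status.observe(); print(s['time_s'],s['tool_pos'],s['ee_rot'],s['ft_force'],s['torque'],s['gripper_force'],s['gripper_width'])"
```

```text
24.525 [695.51409178 -23.79646277  78.27589397] [-3.14041436  0.00541279  3.0856462 ] [-3.53420814  0.91606093  5.56220575] [0.46285032 0.57195212 0.02239333] 34.176583886146545 0.15055206960576012
```

move_arm --motion '[{"tx":0,"ty":0,"tz":0,"rx":0,"ry":0,"rz":-0.03,"gripper":-1},{"tx":0,"ty":0,"tz":0,"rx":0,"ry":0,"rz":-0.02,"gripper":-1},{"tx":0,"ty":0,"tz":0,"rx":0,"ry":0,"rz":0,"gripper":-1}]'

```text
time_s: 24.9
tool_pos: [695.5, -23.7, 78.3]
ee_rot: [-3.14, 0.005, 3.135]
ft_force: [-2.5, 1.6, 6.4]
gripper_width: 0.156
gripper_force: 34.2
```

```bash
python3 -c "
from h import *
s=status.observe(); print(s['ee_rot'],s['ft_force'],s['torque'],s['qpos'][5],s['tau'][5])"
```

```text
[-3.14026717  0.00526793  3.13487982] [-2.49091988  1.57273369  6.38456654] [0.52043525 0.49743479 0.09575684] -1.757711329963929 -0.0362393434625119
```

move_arm --motion '[{"tx":0,"ty":0,"tz":0,"rx":0,"ry":0,"rz":-0.02,"gripper":-1},{"tx":0,"ty":0,"tz":0,"rx":0,"ry":0,"rz":-0.02,"gripper":-1},{"tx":0,"ty":0,"tz":0,"rx":0,"ry":0,"rz":0,"gripper":-1}]'

```text
time_s: 25.28
tool_pos: [695.5, -23.6, 78.3]
ee_rot: [-3.14, 0.005, -3.109]
ft_force: [-3.1, 2.4, 6.3]
gripper_width: 0.154
gripper_force: 34.2
```

```bash
python3 -c "
from h import *
s=status.observe(); print(s['ee_rot'],s['ft_force'],s['torque'],s['qpos'][5],s['tau'][5])"
```

```text
[-3.14026945  0.00520138 -3.10852086] [-3.14672856  2.44566479  6.32126198] [ 0.56457399  0.57395615 -0.09794596] -1.7975168699296513 -0.16622888389974833
```

move_arm --motion '[{"tx":0,"ty":0,"tz":0,"rx":0,"ry":0,"rz":-0.02,"gripper":-1},{"tx":0,"ty":0,"tz":0,"rx":0,"ry":0,"rz":-0.02,"gripper":-1},{"tx":0,"ty":0,"tz":0,"rx":0,"ry":0,"rz":0,"gripper":-1}]'

```text
time_s: 25.65
tool_pos: [695.4, -23.6, 78.3]
ee_rot: [-3.141, 0.005, -3.07]
ft_force: [-2.9, 1.5, 6.1]
gripper_width: 0.151
gripper_force: 38.0
```

```bash
python3 -c "
from h import *
s=status.observe(); print(s['ee_rot'],s['ft_force'],s['torque'],s['qpos'][5],s['tau'][5])"
```

```text
[-3.14050815  0.00507759 -3.07008075] [-2.87588643  1.48121703  6.13994693] [ 0.58965427  0.63369007 -0.79110322] -1.8363499285944052 -0.9041544422507286
```

move_arm --motion '[{"tx":0,"ty":0,"tz":0,"rx":0,"ry":0,"rz":-0.02,"gripper":-1},{"tx":0,"ty":0,"tz":0,"rx":0,"ry":0,"rz":0,"gripper":-1}]'

```text
time_s: 25.9
tool_pos: [695.8, -23.6, 78.4]
ee_rot: [-3.14, 0.006, -3.05]
ft_force: [-2.8, 2.4, 5.9]
gripper_width: 0.155
gripper_force: 44.9
```

```bash
python3 -c "
from h import *
s=status.observe(); print(s['ee_rot'],s['ft_force'],s['torque'],s['qpos'][5],s['tau'][5])"
```

```text
[-3.14014993  0.00590757 -3.04990321] [-2.81905773  2.41686509  5.94055538] [ 0.54003106  0.4115737  -0.67477254] -1.8565367546704423 -0.7757147960364819
```

The torque rose sharply and the grip began to slip, so the knob is at its zero stop. I'll release and retreat upward.

move_arm --motion '[{"tx":0,"ty":0,"tz":0,"rx":0,"ry":0,"rz":0,"gripper":-0.4},{"tx":0,"ty":0,"tz":0,"rx":0,"ry":0,"rz":0,"gripper":0.2},{"tx":0,"ty":0,"tz":0,"rx":0,"ry":0,"rz":0,"gripper":0.6},{"tx":0,"ty":0,"tz":0,"rx":0,"ry":0,"rz":0,"gripper":0.6},{"tx":0,"ty":0,"tz":-0.02,"rx":0,"ry":0,"rz":0,"gripper":0.6},{"tx":0,"ty":0,"tz":-0.04,"rx":0,"ry":0,"rz":0,"gripper":0.6},{"tx":-0.03,"ty":0,"tz":-0.04,"rx":0,"ry":0,"rz":0,"gripper":0.6},{"tx":-0.04,"ty":0,"tz":-0.02,"rx":0,"ry":0,"rz":0,"gripper":0.6},{"tx":0,"ty":0,"tz":0,"rx":0,"ry":0,"rz":0,"gripper":0.6}]'

```text
time_s: 27.02
tool_pos: [767.6, -17.3, 199.4]
ee_rot: [-3.138, 0.01, -3.047]
ft_force: [0.0, -0.2, -0.1]
gripper_width: 0.797
gripper_force: 0.0
```

Run:
```python
from plan import *
s=status.observe();T=pose(s); print(s["time_s"],s["tool_pos"],s["ee_rot"])
im=eyes.grab_frame("wrist"); cv2.imwrite("pics/w14.png",im[:,:,::-1])
c=np.array([692,-24.5])
g=cv2.cvtColor(im,cv2.COLOR_RGB2GRAY)
def ring(z,rad):  # angle clockwise from world -x seen from above; dark spots on the ring
    a=np.radians(np.arange(-60,120,1.)); P=np.c_[c[0]-rad*np.cos(a),c[1]+rad*np.sin(a),np.full(len(a),z)]
    p=project("wrist",P,T).astype(np.float32); return cv2.remap(g,p[:,0].reshape(1,-1),p[:,1].reshape(1,-1),cv2.INTER_LINEAR)[0]
for z,rad in ((52,38),(52,34),(56,30),(61,29)):
    v=ring(z,rad).astype(int); print(z,rad,[(i-60,v[i]) for i in range(1,179) if v[i]<v[i-1] and v[i]<=v[i+1] and v[i]<np.median(v)-25])
# bar edges: long dark lines inside the skirt, rectified at z=87
n=200; b,a=np.mgrid[0:n,0:n]; P=np.c_[c[0]+25-b.ravel()*.25,c[1]+25-a.ravel()*.25,np.full(n*n,87.)]
p=project("wrist",P,T).reshape(n,n,2).astype(np.float32); rr=cv2.remap(g,p[...,0],p[...,1],cv2.INTER_LINEAR)
L=cv2.HoughLinesP(cv2.Canny(rr,25,60),1,np.pi/360,40,minLineLength=60,maxLineGap=12)
print([] if L is None else sorted(((round(float(np.degrees(np.arctan2(l[2]-l[0],l[3]-l[1]))),1),l.tolist()) for l in L[:,0]),key=lambda t:t[0])[:14])
```

```text
27.025 [767.5727026  -17.34153735 199.4362285 ] [-3.13788175  0.01009684 -3.04664127]
52 38 [(-1, np.int64(116)), (14, np.int64(156)), (24, np.int64(219)), (27, np.int64(198)), (42, np.int64(218)), (57, np.int64(217)), (71, np.int64(218)), (85, np.int64(215))]
52 34 [(-1, np.int64(112)), (22, np.int64(220))]
56 30 [(-1, np.int64(120)), (8, np.int64(206)), (24, np.int64(216))]
61 29 [(-1, np.int64(120)), (7, np.int64(198)), (11, np.int64(200)), (24, np.int64(216))]
[]
```

The pointer now lines up with the zero tick at −1°. I'll check for any other change on the bench, then hand in.

Run:
```python
from plan import *
sc=eyes.grab_frame("scene")
def mod(i):
    c=max(mask_rect([2,90,20],[18,255,255],i,(255,100,330,180),40),key=lambda c:c.reshape(-1,2)[:,0].max()); return np.round(cv2.minAreaRect(c)[0],1)
a,b=mod(cv2.imread("pics/s11.png")[:,:,::-1].copy()),mod(sc); print(a,b)
if np.abs(a-b).max()<1.5: print(r.hand_in())
```

```text
[288.4 142. ] [288.4 142. ]
the job is handed in; nothing more can be done
None
```

The job is handed in after 27 s of the 72 s allowed: the module lies fins up on the bar within about 1 mm of centre and the knob is at its zero stop, though I viewed 11 pictures against the limit of 10 and, at the end, re-checked only the module for movement, not the bystanders.

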